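# Set the board-holder stops with the depth gauge and file the job card

### The job

Take the short yellow-handled depth gauge out of the parts bin and slide its blade into the slot of every board holder on the bench until the handle's shoulder meets the holder's front face, so that each red back-stop is pushed to the gauge's depth. Then lay the gauge flat, handle on its base, on the black rubber rest, and last of all slide the job card under the clipboard's sprung clip, squarely and fully home against the stop bar. Leave the red gauge in the bin.

Things in the scene. Friction and masses are not known exactly. Their poses are not given: they have to be found in the camera images.
- holder_a: Heavy slotted circuit-board holder (1.6 kg), standing loose on the bench, not to be lifted, present in some starts only; all alike: a block 80 x 50 x 62 mm (x, y, z), green below, white above. Origin: centre of its underside. Its front face, at x = -40 mm, carries the mouth of a level slot 22 mm wide (y) and 8 mm high, centred 40 mm above the underside, running in along +x. An 8 mm wide groove in the top, open along its length, shows the slot from above.
- stop_a (a joint): Red sliding back-stop inside the slot of holder_a, seen through the top groove. 0: its face is 25 mm in from the front face; the value (m) is how much deeper it stands, up to 0.022. It resists with about 1.5 N, stays where it is pushed and cannot be drawn back.
- holder_b: Heavy slotted circuit-board holder (1.6 kg), standing loose on the bench, not to be lifted, present in some starts only; all alike: a block 80 x 50 x 62 mm (x, y, z), green below, white above. Origin: centre of its underside. Its front face, at x = -40 mm, carries the mouth of a level slot 22 mm wide (y) and 8 mm high, centred 40 mm above the underside, running in along +x. An 8 mm wide groove in the top, open along its length, shows the slot from above.
- stop_b (a joint): Red sliding back-stop inside the slot of holder_b, seen through the top groove. 0: its face is 25 mm in from the front face; the value (m) is how much deeper it stands, up to 0.022. It resists with about 1.5 N, stays where it is pushed and cannot be drawn back.
- holder_c: Heavy slotted circuit-board holder (1.6 kg), standing loose on the bench, not to be lifted, present in some starts only; all alike: a block 80 x 50 x 62 mm (x, y, z), green below, white above. Origin: centre of its underside. Its front face, at x = -40 mm, carries the mouth of a level slot 22 mm wide (y) and 8 mm high, centred 40 mm above the underside, running in along +x. An 8 mm wide groove in the top, open along its length, shows the slot from above.
- stop_c (a joint): Red sliding back-stop inside the slot of holder_c, seen through the top groove. 0: its face is 25 mm in from the front face; the value (m) is how much deeper it stands, up to 0.022. It resists with about 1.5 N, stays where it is pushed and cannot be drawn back.
- holder_d: Heavy slotted circuit-board holder (1.6 kg), standing loose on the bench, not to be lifted, present in some starts only; all alike: a block 80 x 50 x 62 mm (x, y, z), green below, white above. Origin: centre of its underside. Its front face, at x = -40 mm, carries the mouth of a level slot 22 mm wide (y) and 8 mm high, centred 40 mm above the underside, running in along +x. An 8 mm wide groove in the top, open along its length, shows the slot from above.
- stop_d (a joint): Red sliding back-stop inside the slot of holder_d, seen through the top groove. 0: its face is 25 mm in from the front face; the value (m) is how much deeper it stands, up to 0.022. It resists with about 1.5 N, stays where it is pushed and cannot be drawn back.
- gauge: The short depth gauge: yellow handle 60 x 24 x 20 mm (x, y, z), steel blade 40 mm long, 14 mm wide and 3 mm thick sticking out of the handle's front along +x, its mid-plane 8 mm above the handle's underside. Origin: centre of the handle's underside. The handle's front face, at x = 30 mm, is the shoulder: with it flat against a holder's front face, the blade's tip is 40 mm in. Total about 60 g; the balance point is about x = 5 mm.
- gauge_tip (a point): Tip of the short gauge's blade, 70 mm ahead of the gauge's origin and 8 mm above it.
- long_gauge: A similar gauge that is not wanted: red handle of the same size, blade 58 mm long. Origin: centre of the handle's underside. It would push a stop too deep.
- bin: Blue parts bin, fixed, 240 x 200 mm (x, y), 30 mm high, walls and floor about 4 mm. Origin: centre of its underside. Holds both gauges, blades roughly along the bin's +x, and loose odd parts up to 24 mm high (a finned heatsink, a black capacitor, a grey dial cap).
- rest: Black rubber rest mat, fixed, 160 x 90 x 4 mm (x, y, z). Origin: centre of its underside.
- clipboard: Clipboard with paper, fixed, 220 x 150 mm (x, y), top 6 mm above its underside. Origin: centre of its underside. A sprung steel clip 70 mm wide stands at its +x end; under it a stop bar 7 mm high, whose face at x = 85 mm is where the card's front edge comes home. Cards slide in along +x.
- clip (a joint): Sprung clip of the clipboard, hinged at the +x end (x = 99 mm, 16 mm above the underside). 0: closed, its pressing edge (x = 61 mm) about 1 mm above the paper; it grows (rad) as the clip lifts, up to 0.6; about 0.1 with the card under it. It presses with about 2 N. From the pressing edge a lead-in lip slopes up towards -x to about x = 28 mm, 11 mm above the paper, so a card slid along the paper lifts it by itself.
- clip_lip (a point): Free upper edge of the clip's lead-in lip, at x = 29 mm of the clipboard, 20 mm above its underside when closed.
- card: Job card: stiff white plate 130 x 60 x 5 mm (x, y, z) with an orange grip rib on top, 45 mm long (x), 12 mm wide (y), rising 20 mm above the plate, centred at x = -25 mm. Origin: centre of the plate's underside. Its front edge is at x = 65 mm. 60 g.
- card_nose (a point): Middle of the card's front edge, 65 mm ahead of its origin, 2.5 mm above its underside.
There are look-alikes about, which are no part of the job. Of the things like the gauge, leave any that is white; of the rest the larger one is meant.

How it is judged:
On the way, in this order (a step that is already met when the one before it is completed fails the run):
1. every holder present has its back-stop pushed to the gauge's depth (40 mm from the front face, within 2.5 mm) (value of joint stop_a between 0.0125 and 0.0175 m and value of joint stop_b between 0.0125 and 0.0175 m and value of joint stop_c between 0.0125 and 0.0175 m and value of joint stop_d between 0.0125 and 0.0175 m), for 0.2 s.
2. the yellow gauge lies flat on the rubber rest, let go (x of gauge in the frame of rest between -0.075 and 0.075 m and y of gauge in the frame of rest between -0.045 and 0.045 m and z of gauge in the frame of rest below 0.012 m and angle between gauge's own z axis and vertical below 0.12 rad and linear speed of gauge below 0.02 m/s and contact force between gauge and the fingers below 0.1 N), for 0.2 s.
3. the job card is under the clip, home against the stop bar (x of card_nose in the frame of clipboard between 0.075 and 0.092 m and y of card_nose in the frame of clipboard between -0.02 and 0.02 m and angle between the x axis of card and the x axis of clipboard, either way round below 0.2 rad and value of joint clip above 0.05 rad and z of card in the frame of clipboard below 0.012 m and linear speed of card below 0.02 m/s), for 0.2 s.
At the end, for the whole second after the job is handed in: Every stop present is 40 mm (+-2.5) behind its front face; the yellow gauge rests on its base, handle centre on the rest; the card is under the lifted clip, front edge within 10 mm of the stop bar, 20 mm of the middle and 0.2 rad of square; the red gauge is in the bin (all of step 1 and all of step 3 and x of gauge in the frame of rest between -0.075 and 0.075 m and y of gauge in the frame of rest between -0.045 and 0.045 m and z of gauge in the frame of rest below 0.012 m and angle between gauge's own z axis and vertical below 0.12 rad and linear speed of gauge below 0.02 m/s and x of long_gauge in the frame of bin between -0.12 and 0.12 m and y of long_gauge in the frame of bin between -0.1 and 0.1 m); the robot touches nothing.
Of holder_a, holder_b, holder_c, holder_d only 3 to 4 are there at a start; the rules pass over those that are not, and their reading is None.
At some moment in a run one of card may be knocked a few centimetres aside while the robot is not near it.
Once in a run the grip may slacken for a moment while it holds something.
It also fails if it takes over 200 s, if anything falls off the work surface, if the arm or the gripper's body presses on something with over 40 N, if the wrist force passes 120 N, or if a joint passes its speed limit or range.

### The arm

A 6-joint arm with a two-finger parallel gripper is mounted at the origin on the work surface. World frame = base frame: x ahead of the robot, y to its left, z up, the work surface at z = 0. Lengths are in m, angles in rad, forces in N, time in s.
With the tool pointing down it reaches from about 0.3 to 0.775 m from the base axis. Payload 14.6 kg.
Tool frame: the origin (TCP) lies at the very end of the fingers, on their centre line; the grasp point (between the pads) lies 19 mm behind it; y points along the fingers, x is the direction in which the jaws open and shut, and the axes are right-handed (so a half turn about y gives the same grasp; the last joint's range is limited). The gripper opens to 94 mm and grips with 3 to 60 N. Pads are 16 mm wide; open, the fingers measure 119 mm over their backs; the gripper's body (75 mm by 177 mm) begins 78 mm behind the grasp point.
Start: joints at [1.182, 0.3, 1.521, -0, 1.321, -0.067], TCP at [0.174, 0.522, 0.205] pointing down, gripper open.
Joint ranges: [-3.03, 3.03], [-0.79, 2.21], [0.23, 2.52], [-1.04, 4.18], [0, 3.07], [-2.55, 2.55]. Speed limits (rad/s): [2.22, 2.22, 2.57, 3.14, 3.14, 3.14].

### API

Orientations are given as [roll, pitch, yaw] about the fixed x, y, z axes, in that order (R = Rz(yaw) Ry(pitch) Rx(roll)).
In Python, from station import get_obs, cams, hand_in gives the robot as it stands. The module is installed in compiled form; this text tells all that it offers.
- The arm moves only by the tool step_arm, never from a script. Its argument "plan" is a list of rows, each an object with "grip": the closure, from -1 (fully open) to 1 (shut), so that 0 is half open; "slide": the shift along the tool's x, y, z in m, a list of three; "spin": the turn about the tool's y in degrees. A call has 1 to 20 rows; each row shifts and turns the commanded pose from where the row before left it, along the tool's axes as they then stand; what a row does not reach is not made up. A row lasts 1/12 s, in which the tool goes at most 41.7 mm and 7.16 degrees, less where a joint would pass 70% of its speed; a pose out of reach is approached as far as the arm can. A call is refused whole if a number of a shift passes 0.0417 or a number of a turn 7.16, either way. A call with a gripper value outside its range is refused whole. The fingers move at their own pace and stop on an object; "force" is the grip in N (left out, the last holds). Time passes only in rows, so rows that do not move let the fingers close. It gives the time, the measured TCP pose, the force and the opening at its end, in the units of the state.
- get_obs(): the state, without advancing time (a new reading comes with each control period).
- cams.camera(name): name is "scene" or "side" or "wrist"; returns the picture (384x512x3 uint8, blue, green, red); there is no depth.
- cams.calibration(name): a dict with "K" (3x3 intrinsics, pixels), "T" (4x4, takes a point from camera to world coordinates). Camera axes: x right, y up, looking along -z (the intrinsics and any distortion apply to the point x, -y, -z); pixel columns grow to the right and rows downward; lengths in m; the calibration is good to about 2 mm. A picture is of the moment at which its call begins: read the wrist's pose just before it. calibration takes no time and is no camera call; for the wrist camera it gives the pose at the moment of the call.
- hand_in(): hands the job in, once; it reports no verdict.
The state is a dict: "time_s": time; "qpos": joint angles; "joint_vel": joint speeds; "tau": joint torques, N m; "ee_pos": TCP position; "eef_rot": TCP orientation; "force": force on the tool from outside, world axes, zero at the start; "moment": the same for the moment, N m; "grip_width": finger opening in m.
Only numpy, scipy, OpenCV 4.12 (cv2) and the standard library are available. Lean on these libraries where they do the work, as an engineer would, in place of code of your own. Each camera call takes 0.05 s, during which the arm holds its last target.

## Working session

There is one attempt and no reset: what is moved stays moved. The work goes in short steps, Python scripts to look and compute and a tool call to move; the robot and the scene stay as the last step left them, time stands still between calls to the robot, and variables do not carry over. Pictures are saved under pics/ and viewed, and the job is handed in when it is done.

Besides the shell and the picture viewer there is one more tool, called after "Emit:" as a command line: name --argument value ..., lists and objects as JSON in quotes. step_arm: Moves the arm, as the interface text tells. Its arguments: {"type":"object","properties":{"plan":{"type":"array","items":{"type":"object","properties":{"grip":{"type":"number"},"slide":{"type":"array","items":{"type":"number"}},"spin":{"type":"number"}}}},"force":{"type":"number"}},"required":["plan"]}

```bash
mkdir -p pics
cat > h.py <<'E'
import numpy as np, cv2
from station import get_obs, cams, hand_in
def snap(n,f):
    im=cams.camera(n); c=cams.calibration(n); cv2.imwrite('pics/'+f+'.png',im)
    np.savez('pics/'+f+'.npz',K=c['K'],T=c['T']); return im,c
def ld(f):
    return cv2.imread('pics/'+f+'.png'),np.load('pics/'+f+'.npz')
def ray(c,u,v):
    K=c['K'];T=c['T'];d=np.linalg.inv(K)@[u,v,1.];d=T[:3,:3]@[d[0],-d[1],-d[2]];return T[:3,3],d
def pl(c,u,v,z):
    o,d=ray(c,u,v);return o+d*(z-o[2])/d[2]
def proj(c,p):
    T=np.linalg.inv(c['T']);q=T[:3,:3]@np.array(p)+T[:3,3];q=c['K']@[q[0],-q[1],-q[2]];return q[:2]/q[2]
E
python3 - <<'E'
from h import *
for n in ['scene','side','wrist']:
    im,c=snap(n,n+'0'); print(n,c['K'].round(1).tolist(),c['T'].round(3).tolist(),[k for k in c])
o=get_obs();print(o)
E
```

```text
scene [[423.4, 0.0, 253.7], [0.0, 423.4, 196.9], [0.0, 0.0, 1.0]] [[-0.466, -0.611, 0.639, 1.15], [0.885, -0.314, 0.345, 0.395], [-0.011, 0.726, 0.687, 0.812], [0.0, 0.0, 0.0, 1.0]] ['K', 'T']
side [[447.9, 0.0, 259.2], [0.0, 447.9, 198.6], [0.0, 0.0, 1.0]] [[0.967, 0.145, -0.21, 0.217], [-0.255, 0.518, -0.816, -0.982], [-0.009, 0.843, 0.538, 0.706], [0.0, 0.0, 0.0, 1.0]] ['K', 'T']
wrist [[292.6, 0.0, 257.8], [0.0, 292.6, 191.5], [0.0, 0.0, 1.0]] [[0.316, -0.919, -0.235, 0.107], [0.949, 0.306, 0.079, 0.544], [-0.0, -0.248, 0.969, 0.384], [0.0, 0.0, 0.0, 1.0]] ['K', 'T']
{'time_s': 0.15, 'qpos': array([ 1.18239836e+00,  3.00353402e-01,  1.52146405e+00, -3.86537689e-05,
        1.32068387e+00, -6.65891609e-02]), 'joint_vel': array([ 0.00229652, -0.00183025, -0.003392  , -0.00036764,  0.00123698,
       -0.00140553]), 'tau': array([ 3.32387317e-03, -5.31962299e+01, -3.52822030e+01,  7.09302910e-02,
        2.35634280e-02, -7.39334951e-05]), 'ee_pos': array([0.17388334, 0.52157015, 0.2050004 ]), 'eef_rot': array([-1.57077322e+00,  9.09151912e-04,  1.24899712e+00]), 'force': array([ 0.68444698, -0.22447525,  0.08778991]), 'moment': array([ 0.06195562, -0.02276541, -0.00803919]), 'grip_width': 0.09415191316711057}
```

View pics/scene0.png

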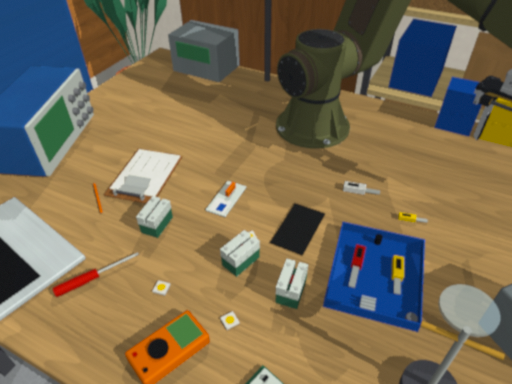

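View pics/side0.png

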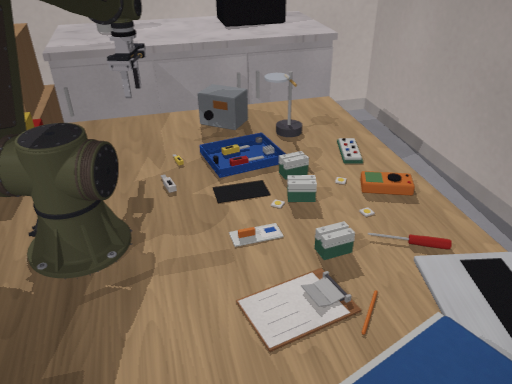

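View pics/wrist0.png

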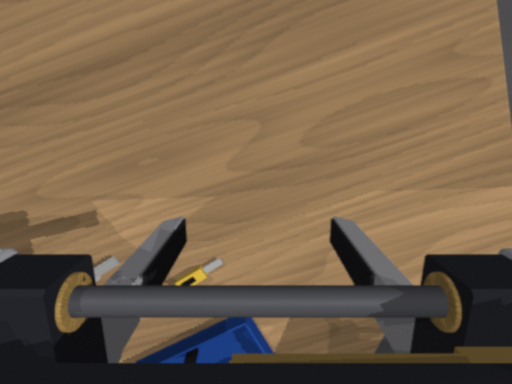

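Run:
```python
from h import *
s,c=ld('scene0'); d,_=ld('side0')
cv2.imwrite('pics/c1.png',cv2.resize(s[215:335,315:435],None,fx=5,fy=5,interpolation=2))
cv2.imwrite('pics/c2.png',cv2.resize(s[140:310,100:320],None,fx=3.6,fy=3.5,interpolation=2))
cv2.imwrite('pics/c3.png',cv2.resize(d[125:290,190:360],None,fx=3.5,fy=3.5,interpolation=2))
```

```text
(no output)
```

View pics/c1.png

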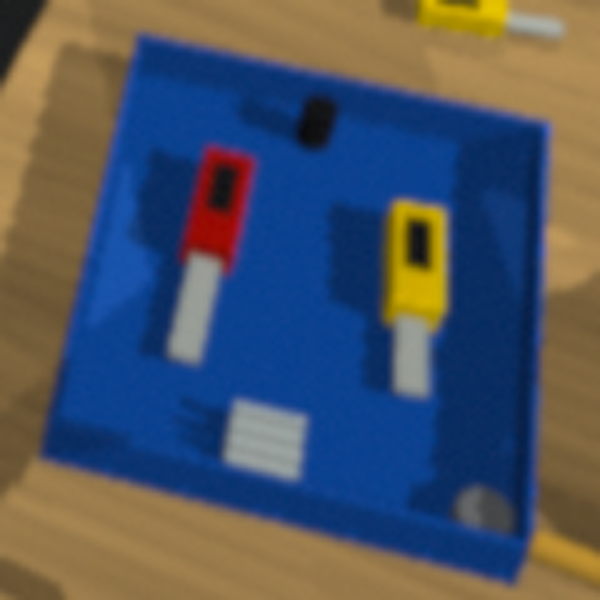

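View pics/c2.png

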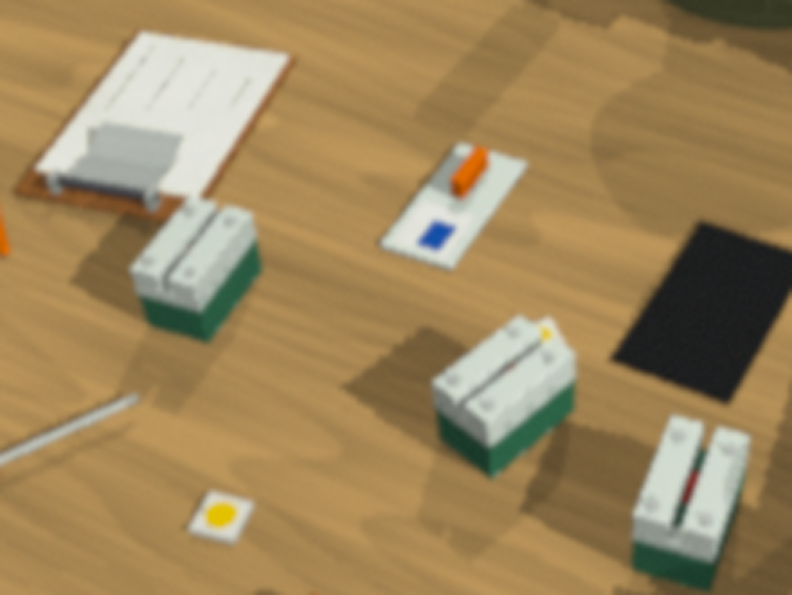

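View pics/c3.png

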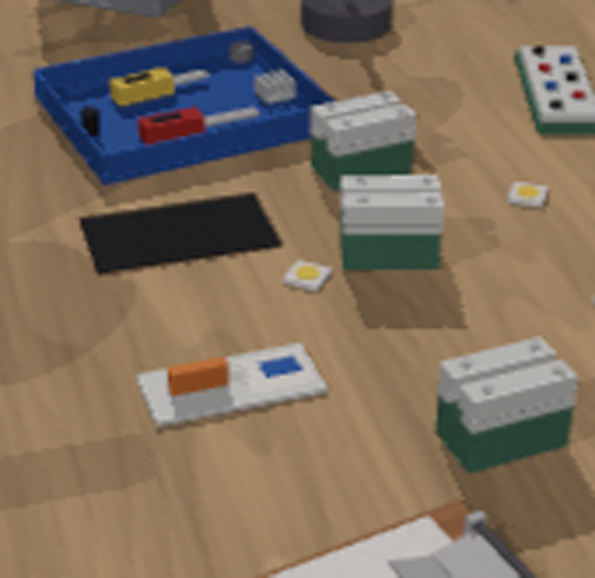

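Run:
```python
from h import *
for f in ['scene0','side0']:
    s,c=ld(f)
    hsv=cv2.cvtColor(s,cv2.COLOR_BGR2HSV)
    for nm,lo,hi,z in [('yel',(22,150,120),(32,255,255),.02),('org',(5,160,150),(16,255,255),.015),('grn',(70,80,30),(90,255,140),.015),('blk',(0,0,0),(179,255,40),.004),('red',(0,180,80),(4,255,255),.02)]:
        m=cv2.inRange(hsv,lo,hi)
        n,_,st,ce=cv2.connectedComponentsWithStats(m)
        for i in range(1,n):
            if st[i][4]>25: 
                p=pl(c,*ce[i],z)
                if abs(p[0])<1 and abs(p[1])<.8 and p[0]>.1: print(f,nm,st[i].tolist(),ce[i].round(1).tolist(),p.round(3).tolist())
s,c=ld('scene0')
# card corners c2 crop
for u,v in [(460,145),(527,163),(452,268),(380,243)]: print('card',pl(c,100+u/3.6,140+v/3.5,.005).round(3))
for u,v in [(140,32),(292,55),(200,200),(18,190)]: print('clipb',pl(c,100+u/3.6,140+v/3.5,.006).round(3))
for u,v in [(703,222),(728,402),(612,357)]: print('rest',pl(c,100+u/3.6,140+v/3.5,.004).round(3))
for n,q in dict(H1=[(190,197),(257,212),(195,305),(133,268)],H2=[(522,317),(575,352),(490,442),(434,383)],H3=[(675,418),(750,432),(712,557),(635,535)]).items():
  for u,v in q: print(n,pl(c,100+u/3.6,140+v/3.5,.062).round(3))
for u,v in [(140,38),(550,125),(45,455),(525,545)]: print('bin',pl(c,315+u/5,215+v/5,.03).round(3))
```

```text
scene0 yel [398, 212, 19, 11, 156] [406.9, 216.9] [0.299, 0.384, 0.02]
scene0 yel [392, 256, 12, 24, 198] [397.9, 268.0] [0.473, 0.403, 0.02]
scene0 yel [158, 284, 7, 6, 36] [160.8, 286.5] [0.765, -0.051, 0.02]
scene0 yel [226, 316, 8, 8, 49] [229.5, 319.3] [0.765, 0.126, 0.02]
scene0 org [226, 181, 9, 15, 69] [230.2, 188.3] [0.408, -0.08, 0.015]
scene0 org [93, 183, 10, 31, 109] [97.7, 197.9] [0.608, -0.385, 0.015]
scene0 org [125, 310, 85, 74, 2192] [164.8, 352.9] [0.886, 0.048, 0.015]
scene0 grn [141, 211, 31, 25, 214] [157.0, 226.2] [0.618, -0.174, 0.015]
scene0 grn [223, 251, 35, 24, 222] [240.7, 264.0] [0.625, 0.074, 0.015]
scene0 grn [277, 296, 21, 12, 139] [287.0, 301.3] [0.667, 0.213, 0.015]
scene0 grn [247, 367, 17, 17, 26] [255.5, 374.3] [0.84, 0.226, 0.015]
scene0 blk [272, 205, 51, 49, 1386] [297.5, 228.7] [0.452, 0.145, 0.004]
scene0 blk [375, 235, 7, 9, 44] [377.6, 239.0] [0.392, 0.337, 0.004]
scene0 blk [0, 239, 38, 64, 1247] [12.4, 272.2] [0.886, -0.396, 0.004]
scene0 blk [149, 340, 18, 18, 257] [157.5, 348.2] [0.881, 0.024, 0.004]
scene0 red [353, 246, 11, 21, 107] 
[... 1146 characters left out ...]
-0.245, 0.02]
card [ 0.376 -0.107  0.005]
card [ 0.371 -0.049  0.005]
card [ 0.5   -0.041  0.005]
card [ 0.502 -0.103  0.005]
clipb [ 0.372 -0.435  0.006]
clipb [ 0.339 -0.296  0.006]
clipb [ 0.526 -0.252  0.006]
clipb [ 0.581 -0.386  0.006]
rest [0.37  0.102 0.004]
rest [0.525 0.189 0.004]
rest [0.525 0.102 0.004]
H1 [ 0.57  -0.215  0.062]
H1 [ 0.561 -0.163  0.062]
H1 [ 0.655 -0.145  0.062]
H1 [ 0.646 -0.205  0.062]
H2 [0.565 0.054 0.062]
H2 [0.577 0.1   0.062]
H2 [0.666 0.087 0.062]
H2 [0.641 0.032 0.062]
H3 [0.597 0.18  0.062]
H3 [0.586 0.225 0.062]
H3 [0.681 0.241 0.062]
H3 [0.688 0.196 0.062]
bin [0.403 0.246 0.03 ]
bin [0.368 0.441 0.03 ]
bin [0.651 0.29  0.03 ]
bin [0.601 0.478 0.03 ]
```

```bash
cat >> h.py <<'E'
from scipy.spatial.transform import Rotation as Ro
def go(x,y,z,yawdeg=None):
    o=get_obs();R=Ro.from_euler('xyz',o['eef_rot']).as_matrix()
    yaw=np.degrees(np.arctan2(R[1,0],R[0,0])); print('at',o['ee_pos'].round(4),'yaw',yaw.round(2),'rot',np.degrees(o['eef_rot']).round(2),'w',round(o['grip_width'],4),'F',o['force'].round(1),'t',round(o['time_s'],2))
    if yawdeg is None: yawdeg=yaw
    d=np.array([x,y,z])-o['ee_pos']
    print('slide before spin',(R.T@d).round(4))
    t=np.radians(yawdeg);R2=np.array([[np.cos(t),0,-np.sin(t)],[np.sin(t),0,np.cos(t)],[0,-1,0]])
    s=R2.T@d
    print('spin',round(yaw-yawdeg,2),'then slide',s.round(4),'rows',round(np.linalg.norm(s)/.0417,1))
E
python3 - <<'E'
from h import *
go(.46,.40,.205,98)
E
```

```text
at [0.1739 0.5216 0.205 ] yaw 71.56 rot [-9.000e+01  5.000e-02  7.156e+01] w 0.0942 F [ 0.7 -0.2  0.1] t 0.15
slide before spin [-0.0248  0.     -0.3099]
spin -26.44 then slide [-0.1602  0.     -0.2664] rows 7.5
```

Emit:
step_arm --plan '[{"grip":0,"slide":[0,0,0],"spin":-6.6},{"grip":0,"slide":[0,0,0],"spin":-6.6},{"grip":0,"slide":[0,0,0],"spin":-6.6},{"grip":0,"slide":[0,0,0],"spin":-6.6},{"grip":0,"slide":[-0.02,0,-0.0333],"spin":0},{"grip":0,"slide":[-0.02,0,-0.0333],"spin":0},{"grip":0,"slide":[-0.02,0,-0.0333],"spin":0},{"grip":0,"slide":[-0.02,0,-0.0333],"spin":0},{"grip":0,"slide":[-0.02,0,-0.0333],"spin":0},{"grip":0,"slide":[-0.02,0,-0.0333],"spin":0},{"grip":0,"slide":[-0.02,0,-0.0333],"spin":0},{"grip":0,"slide":[-0.02,0,-0.0333],"spin":0},{"grip":0,"slide":[0,0,0],"spin":0},{"grip":0,"slide":[0,0,0],"spin":0},{"grip":0,"slide":[0,0,0],"spin":0}]'

```text
time_s: 1.4
ee_pos: [0.4595, 0.4003, 0.2051]
eef_rot: [-1.57, 0.0, 1.71]
force: [0.4, -0.5, -0.7]
grip_width: 0.047
```

Run:
```python
from h import *
go(.46,.40,.205,98)
snap('wrist','w1')
```

```text
at [0.4595 0.4003 0.2051] yaw 97.95 rot [-8.996e+01  1.000e-02  9.795e+01] w 0.047 F [ 0.4 -0.5 -0.7] t 1.4
slide before spin [-0.0004  0.0001 -0.0005]
spin -0.05 then slide [-0.0004  0.0001 -0.0005] rows 0.0
```

View pics/w1.png

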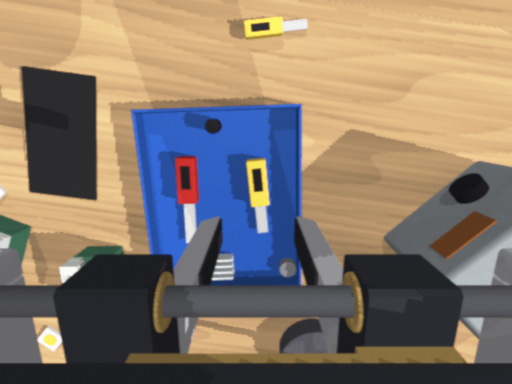

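Run:
```python
from h import *
s,c=ld('w1')
hsv=cv2.cvtColor(s,cv2.COLOR_BGR2HSV)
m=cv2.inRange(hsv,(20,120,60),(34,255,255)); m[:, :230]=0;m[:,280:]=0;m[:140]=0;m[225:]=0
m=cv2.morphologyEx(m,cv2.MORPH_CLOSE,np.ones((9,9)))
cn=max(cv2.findContours(m,0,1)[0],key=cv2.contourArea)
b=cv2.boxPoints(cv2.minAreaRect(cn)); P=np.array([pl(c,u,v,.024) for u,v in b]);print(b.round(1).tolist(),P.round(4).tolist(),P.mean(0))
print(c['T'][:3,3])
print('tip',pl(c,262,231.5,.0135),'root',pl(c,260,206,.0135))
print(s[150:240:6,262].tolist())
cv2.imwrite('pics/c4.png',cv2.resize(s[145:245,210:310],None,fx=6,fy=6,interpolation=2))
# bin right wall
for v in (110,200): print(pl(c,300,v,.03))
```

```text
[[245.8000030517578, 159.89999389648438], [263.8999938964844, 157.89999389648438], [268.8999938964844, 204.39999389648438], [250.8000030517578, 206.3000030517578]] [[0.4421, 0.3832, 0.024], [0.4366, 0.405, 0.024], [0.4949, 0.42, 0.024], [0.5008, 0.3973, 0.024]] [0.46859028 0.40137765 0.024     ]
[0.38889994 0.39073891 0.38435438]
tip [0.53725363 0.4173139  0.0135    ] root [0.50186264 0.40952121 0.0135    ]
[[197, 98, 50], [188, 94, 50], [92, 232, 250], [90, 229, 249], [80, 206, 234], [73, 187, 221], [57, 132, 157], [86, 222, 245], [91, 232, 250], [92, 230, 249], [216, 218, 218], [217, 219, 219], [218, 219, 219], [218, 219, 219], [194, 96, 51]]
[0.37439148 0.43835303 0.03      ]
[0.48198605 0.45745004 0.03      ]
```

View pics/c4.png

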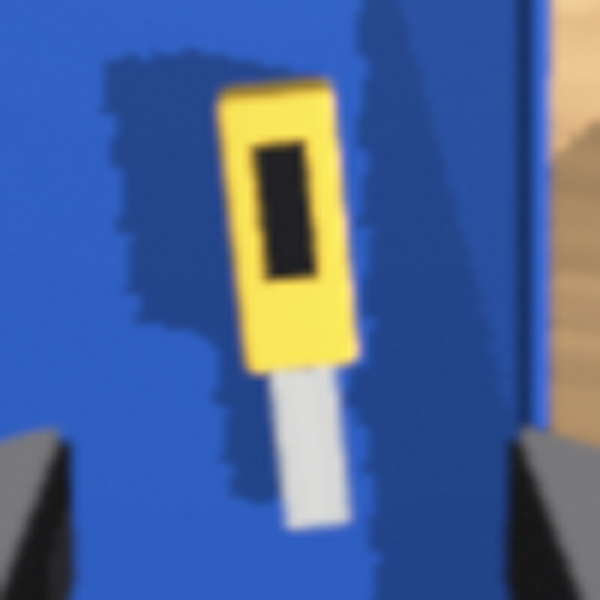

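Run:
```python
from h import *
go(.4685,.4013,.006,104)
```

```text
at [0.4591 0.4007 0.2053] yaw 98.01 rot [-89.98   0.    98.01] w 0.0469 F [0.8 0.4 0.1] t 1.45
slide before spin [-0.0007  0.1993 -0.0095]
spin -5.99 then slide [-0.0017  0.1993 -0.0093] rows 4.8
```

Emit:
step_arm --plan '[{"grip":0,"slide":[-0.0017,0,-0.0093],"spin":-6.0},{"grip":0,"slide":[0,0.04,0],"spin":0},{"grip":0,"slide":[0,0.04,0],"spin":0},{"grip":0,"slide":[0,0.04,0],"spin":0},{"grip":0,"slide":[0,0.03,0],"spin":0},{"grip":0,"slide":[0,0.02,0],"spin":0},{"grip":0,"slide":[0,0.015,0],"spin":0},{"grip":0,"slide":[0,0.01,0],"spin":0},{"grip":0,"slide":[0,0.0045,0],"spin":0},{"grip":0,"slide":[0,0,0],"spin":0}]' --force 40

```text
time_s: 2.28
ee_pos: [0.4687, 0.4002, 0.0057]
eef_rot: [-1.57, 0.0, 1.815]
force: [-0.8, 0.3, 0.7]
grip_width: 0.047
```

Emit:
step_arm --plan '[{"grip":1,"slide":[0,0,0],"spin":0},{"grip":1,"slide":[0,0,0],"spin":0},{"grip":1,"slide":[0,0,0],"spin":0},{"grip":1,"slide":[0,0,0],"spin":0},{"grip":1,"slide":[0,0,0],"spin":0},{"grip":1,"slide":[0,0,0],"spin":0}]'

```text
time_s: 2.78
ee_pos: [0.4696, 0.4001, 0.0067]
eef_rot: [-1.572, -0.0, 1.814]
force: [-1.2, -0.5, 6.1]
grip_width: 0.0236
```

Run:
```python
from h import *
go(.4696,.40,.2467,None)
go(.55,.16,.2467,90)
```

```text
at [0.4696 0.4001 0.0067] yaw 103.96 rot [-9.0050e+01 -3.0000e-02  1.0396e+02] w 0.0236 F [-1.2 -0.5  6.1] t 2.78
slide before spin [ 0.0e+00 -2.4e-01 -2.0e-04]
spin 0.0 then slide [-1.0e-04 -2.4e-01  1.0e-04] rows 5.8
at [0.4696 0.4001 0.0067] yaw 103.96 rot [-9.0050e+01 -3.0000e-02  1.0396e+02] w 0.0236 F [-1.2 -0.5  6.1] t 2.78
slide before spin [-0.2523 -0.2401 -0.0203]
spin 13.96 then slide [-0.2401 -0.24   -0.0804] rows 8.4
```

Emit:
step_arm --plan '[{"grip":1,"slide":[0,-0.015,0],"spin":0},{"grip":1,"slide":[0,-0.035,0],"spin":0},{"grip":1,"slide":[0,-0.038,0],"spin":0},{"grip":1,"slide":[0,-0.038,0],"spin":0},{"grip":1,"slide":[0,-0.038,0],"spin":0},{"grip":1,"slide":[0,-0.038,0],"spin":0},{"grip":1,"slide":[0,-0.038,0],"spin":7},{"grip":1,"slide":[0,0,0],"spin":7},{"grip":1,"slide":[-0.034,0,-0.0115],"spin":0},{"grip":1,"slide":[-0.034,0,-0.0115],"spin":0},{"grip":1,"slide":[-0.034,0,-0.0115],"spin":0},{"grip":1,"slide":[-0.034,0,-0.0115],"spin":0},{"grip":1,"slide":[-0.034,0,-0.0115],"spin":0},{"grip":1,"slide":[-0.034,0,-0.0115],"spin":0},{"grip":1,"slide":[-0.034,0,-0.0115],"spin":0},{"grip":1,"slide":[0,0,0],"spin":0},{"grip":1,"slide":[0,0,0],"spin":0},{"grip":1,"slide":[0,0,0],"spin":0}]'

```text
time_s: 4.28
ee_pos: [0.5496, 0.162, 0.2459]
eef_rot: [-1.571, -0.0, 1.57]
force: [0.6, 0.2, -0.6]
grip_width: 0.0238
```

Run:
```python
from h import *
go(.46,.40,.205,98)
snap('wrist','w2');snap('side','s2');
```

```text
at [0.5496 0.162  0.2459] yaw 89.94 rot [-8.999e+01 -1.000e-02  8.994e+01] w 0.0238 F [ 0.6  0.2 -0.6] t 4.28
slide before spin [0.2379 0.0409 0.0898]
spin -8.06 then slide [0.2481 0.0409 0.0556] rows 6.2
```

View pics/w2.png

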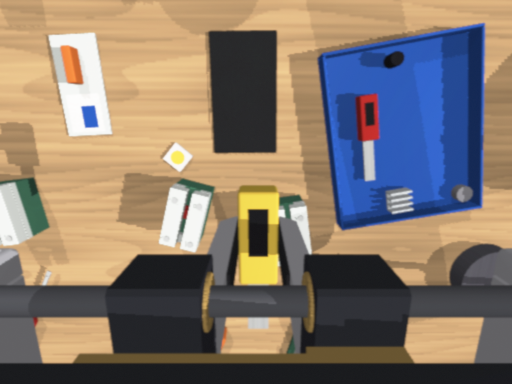

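View pics/s2.png

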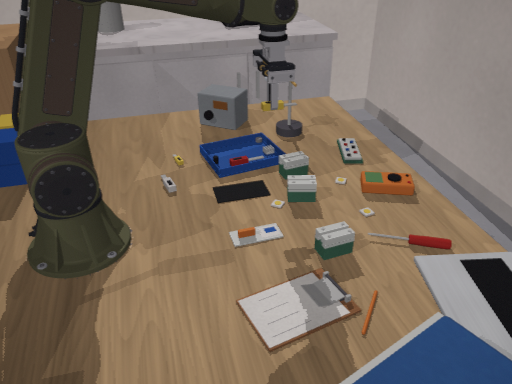

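Emit:
step_arm --plan '[{"grip":1,"slide":[0,0,0.04],"spin":0},{"grip":1,"slide":[0,0,0.04],"spin":0},{"grip":1,"slide":[0,0,0.04],"spin":0},{"grip":1,"slide":[0,0,0],"spin":0},{"grip":1,"slide":[0,0,0],"spin":0}]'

```text
time_s: 4.8
ee_pos: [0.4285, 0.1628, 0.2467]
eef_rot: [-1.572, -0.0, 1.573]
force: [0.2, 0.3, -0.4]
grip_width: 0.0236
```

Run:
```python
from h import *
go(.46,.40,.205,98)
im,c=snap('wrist','w3')
cv2.imwrite('pics/c5.png',cv2.resize(im[60:200,120:360],None,fx=3.3,fy=3.3,interpolation=2))
```

```text
at [0.4285 0.1628 0.2467] yaw 90.1 rot [-9.009e+01 -3.000e-02  9.010e+01] w 0.0236 F [ 0.2  0.3 -0.4] t 4.8
slide before spin [ 0.2371  0.0419 -0.0318]
spin -7.9 then slide [ 0.2305  0.0417 -0.0642] rows 5.8
```

View pics/w3.png

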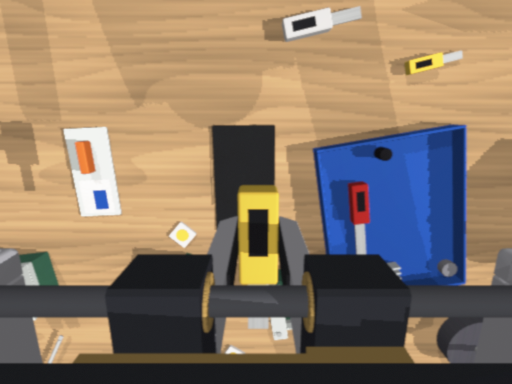

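View pics/c5.png

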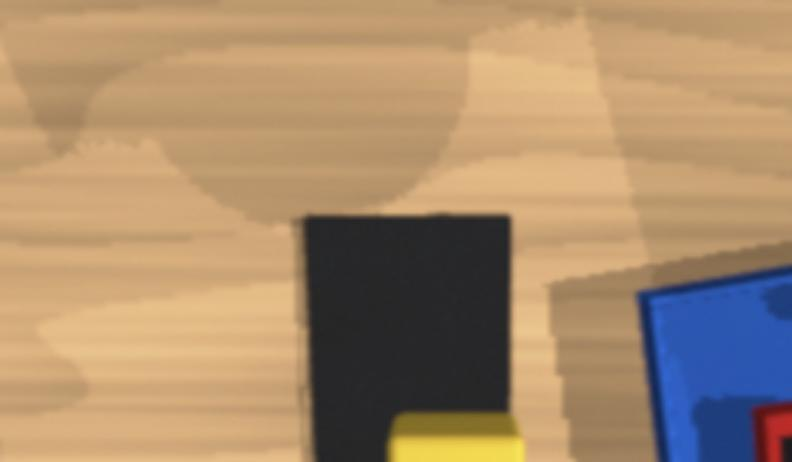

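Emit:
step_arm --plan '[{"grip":1,"slide":[-0.008,0,-0.04],"spin":0},{"grip":1,"slide":[-0.008,0,-0.04],"spin":0},{"grip":1,"slide":[-0.008,0,-0.04],"spin":0},{"grip":1,"slide":[0,0,-0.04],"spin":0},{"grip":1,"slide":[0,0,-0.04],"spin":0},{"grip":1,"slide":[0,0,0],"spin":0},{"grip":1,"slide":[0,0,0],"spin":0},{"grip":1,"slide":[0,0,0],"spin":0}]'

```text
time_s: 5.52
ee_pos: [0.6298, 0.1379, 0.245]
eef_rot: [-1.57, 0.0, 1.57]
force: [0.8, 0.5, -0.8]
grip_width: 0.0237
```

Run:
```python
from h import *
go(.46,.40,.205,98)
im,c=snap('wrist','w4')
cv2.imwrite('pics/c5.png',cv2.resize(im[80:230,140:340],None,fx=4,fy=4,interpolation=2))
```

```text
at [0.6298 0.1379 0.245 ] yaw 89.98 rot [-8.993e+01  1.000e-02  8.998e+01] w 0.0237 F [ 0.8  0.5 -0.8] t 5.52
slide before spin [0.262  0.0402 0.1699]
spin -8.02 then slide [0.2832 0.04   0.1317] rows 7.5
```

View pics/w4.png

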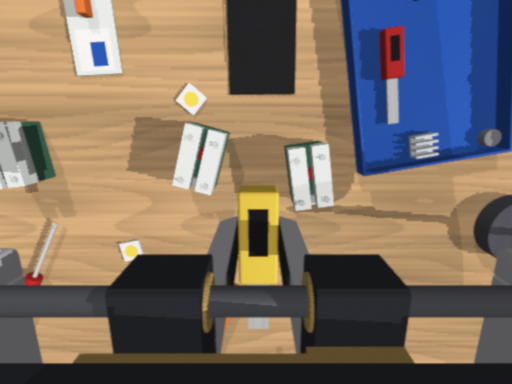

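View pics/c5.png

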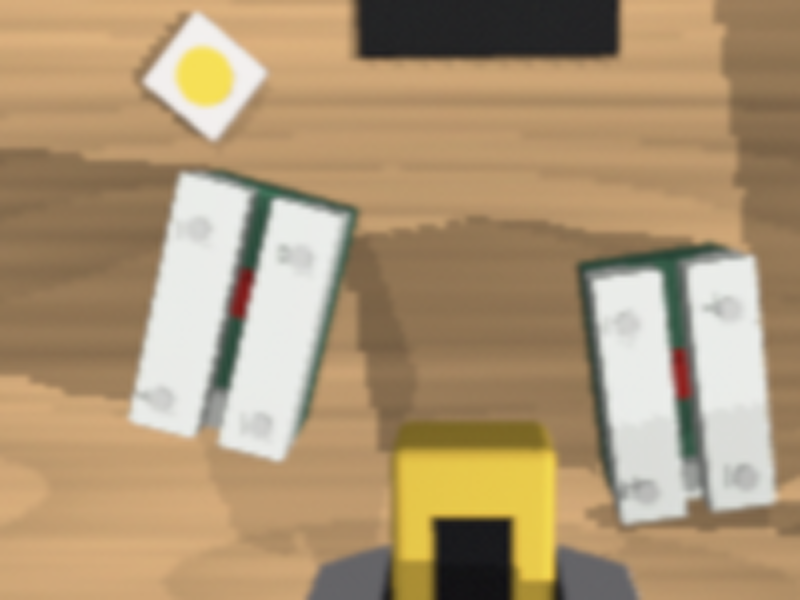

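Run:
```python
from h import *
s,c=ld('w2'); a=cv2.resize(s[170:260,150:220],None,fx=5.5,fy=5.5,interpolation=2)
s,c=ld('scene0'); b=cv2.resize(s[190:310,130:330],(800,495),interpolation=2)[:, :]
cv2.imwrite('pics/c6.png',np.hstack([a,b[:495,0:1]*0+0,b[:, 320:740]]) if a.shape[0]==495 else a)
```

```text
(no output)
```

View pics/c6.png

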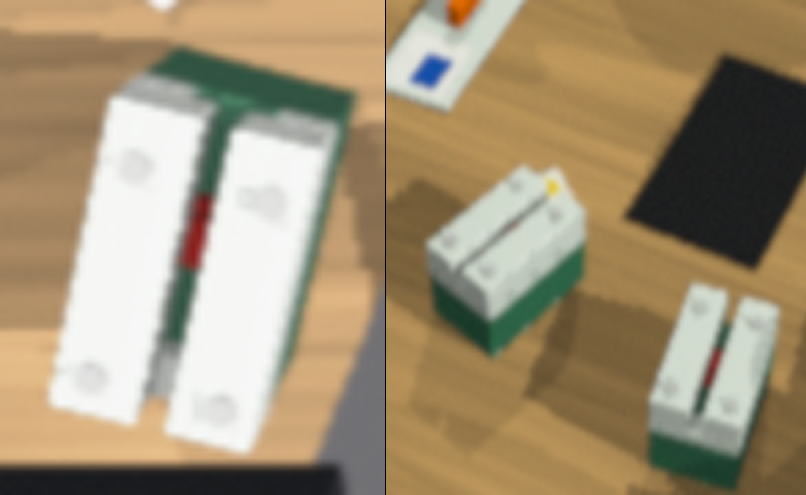

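```bash
cat >> h.py <<'E'
def hold(c,cr,z=.062):
    P=np.array([pl(c,u,v,z) for u,v in cr])[:,:2]  # order front-left(img TL), TR, BR, BL ; front = top
    fr=(P[0]+P[1])/2; bk=(P[2]+P[3])/2; ax=bk-fr
    l1=P[3]-P[0]; l2=P[2]-P[1]
    a=[np.degrees(np.arctan2(q[1],q[0])) for q in (ax,l1,l2)]
    w=P[1]-P[0]; 
    print('front',fr.round(4),'ctr',P.mean(0).round(4),'len',np.linalg.norm(ax).round(4),'wid',np.linalg.norm(w).round(4),np.linalg.norm(P[2]-P[3]).round(4),'yaw',np.round(a,1), 'wyaw',np.degrees(np.arctan2(-w[0],w[1])).round(1))
    return P
E
python3 - <<'E'
from h import *
s,c=ld('w4')
f=lambda L:[(140+u/4,80+v/4) for u,v in L]
hold(c,f([(180,172),(355,210),(285,462),(130,420)]))
hold(c,f([(588,270),(755,253),(775,503),(620,525)]))
z=.2450-.0027+.020
print(pl(c,140+395/4,80+450/4,z),pl(c,140+553/4,80+450/4,z),pl(c,140+475/4,80+450/4,z))
print(c['T'][:3,3])
E
```

```text
front [0.5715 0.0764] ctr [0.6106 0.0651] len 0.0814 wid 0.0538 0.0507 yaw [-16.1 -15.  -17.1] wyaw -12.1
front [0.5927 0.1996] ctr [0.6334 0.2056] len 0.0823 wid 0.0514 0.0506 yaw [8.3 8.6 8. ] wyaw 5.8
[0.60067096 0.1270647  0.2623    ] [0.60067141 0.14976368 0.2623    ] [0.60067119 0.1385577  0.2623    ]
[0.55845057 0.13799763 0.42503658]
```

Run:
```python
from h import *
go(.5088,.1878,.245,98)
```

```text
at [0.6294 0.138  0.246 ] yaw 89.99 rot [-90.    -0.    89.99] w 0.0237 F [ 0.4  0.6 -1.3] t 5.57
slide before spin [0.0498 0.001  0.1206]
spin -8.01 then slide [0.0661 0.001  0.1125] rows 3.1
```

Emit:
step_arm --plan '[{"grip":1,"slide":[0,0,0],"spin":-4},{"grip":1,"slide":[0,0,0],"spin":-4},{"grip":1,"slide":[0.0165,0,0.028],"spin":0},{"grip":1,"slide":[0.0165,0,0.028],"spin":0},{"grip":1,"slide":[0.0165,0,0.028],"spin":0},{"grip":1,"slide":[0.0165,0,0.0285],"spin":0},{"grip":1,"slide":[0,0.04,0],"spin":0},{"grip":1,"slide":[0,0.04,0],"spin":0},{"grip":1,"slide":[0,0.04,0],"spin":0},{"grip":1,"slide":[0,0.04,0],"spin":0},{"grip":1,"slide":[0,0.04,0],"spin":0},{"grip":1,"slide":[0,0.01,0],"spin":0},{"grip":1,"slide":[0,0,0],"spin":0},{"grip":1,"slide":[0,0,0],"spin":0}]'

```text
time_s: 6.73
ee_pos: [0.5098, 0.1879, 0.0381]
eef_rot: [-1.573, -0.0, 1.71]
force: [-0.9, 0.2, 0.6]
grip_width: 0.0234
```

Run:
```python
from h import *
go(.5088,.1878,.0347,98)
im,c=snap('wrist','w5'); d,_=snap('side','s5'); e,_=snap('scene','e5')
cv2.imwrite('pics/c7.png',np.hstack([cv2.resize(d[130:220,200:330],(650,450),interpolation=2)]))
```

```text
at [0.5098 0.1879 0.0381] yaw 97.98 rot [-9.013e+01 -2.000e-02  9.798e+01] w 0.0234 F [-0.9  0.2  0.6] t 6.73
slide before spin [0.0001 0.0034 0.001 ]
spin -0.02 then slide [0.0001 0.0034 0.001 ] rows 0.1
```

View pics/w5.png

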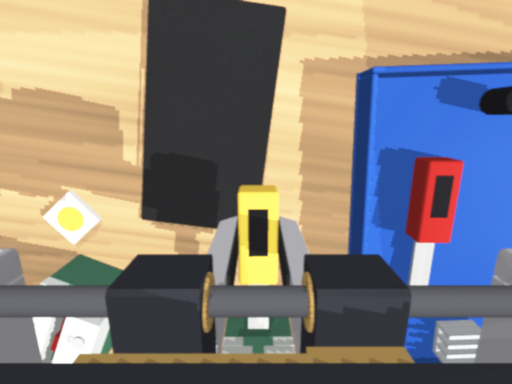

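View pics/c7.png

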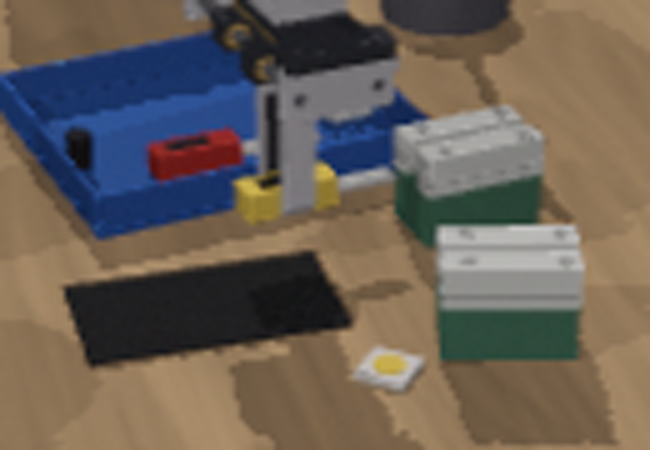

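Run:
```python
from h import *
go(.5088,.1878,.0347,98)
s,c=ld('s5')
cv2.imwrite('pics/c8.png',cv2.resize(s[150:185,240:300],(780,455),interpolation=2))
P=np.array([.5088,.1878,.04])+.07*np.array([.990,.139,0]);print(proj(c,P),proj(c,P+[0,0,.005]))
R=P.copy();R[:2]-=.04*np.array([.99,.139]);print(proj(c,R))
s,c=ld('w5');print(proj(c,P))
```

```text
at [0.5104 0.1879 0.0386] yaw 97.97 rot [-9.024e+01 -4.000e-02  9.797e+01] w 0.0237 F [-0.4 -0.7 -0.6] t 6.88
slide before spin [0.0001 0.0039 0.0017]
spin -0.03 then slide [0.0001 0.0039 0.0016] rows 0.1
[276.84478535 165.67219827] [276.86379866 164.2549295 ]
[265.07690284 168.15479697]
[257.96579703 319.91675671]
```

View pics/c8.png

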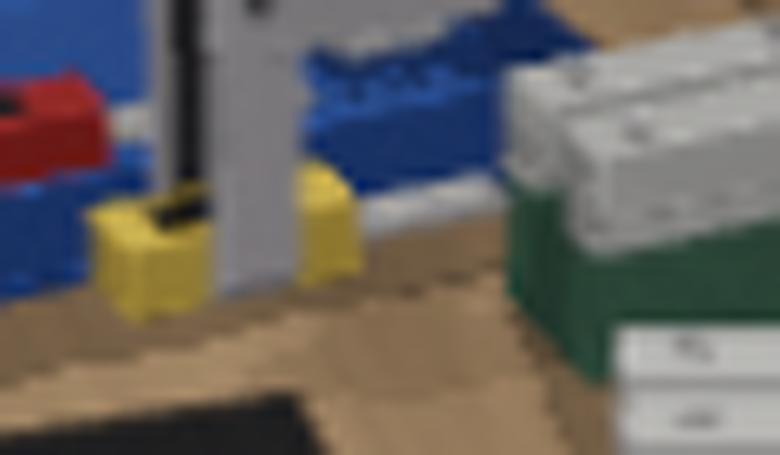

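Emit:
step_arm --plan '[{"grip":1,"slide":[0,0.002,0],"spin":0},{"grip":1,"slide":[0,0.002,0],"spin":0},{"grip":1,"slide":[0,0,0],"spin":0},{"grip":1,"slide":[0,0,0],"spin":0},{"grip":1,"slide":[0,0,0],"spin":0}]'

```text
time_s: 7.3
ee_pos: [0.5092, 0.1875, 0.032]
eef_rot: [-1.571, 0.0, 1.71]
force: [0.2, -1.1, -0.4]
grip_width: 0.0241
```

Emit:
step_arm --plan '[{"grip":1,"slide":[0,0,-0.005],"spin":0},{"grip":1,"slide":[0,0,-0.005],"spin":0},{"grip":1,"slide":[0,0,-0.005],"spin":0},{"grip":1,"slide":[0,0,-0.005],"spin":0},{"grip":1,"slide":[0,0,-0.005],"spin":0},{"grip":1,"slide":[0,0,0],"spin":0},{"grip":1,"slide":[0,0,0],"spin":0},{"grip":1,"slide":[0,0,0],"spin":0}]'

```text
time_s: 7.97
ee_pos: [0.5341, 0.191, 0.0321]
eef_rot: [-1.571, -0.0, 1.71]
force: [2.5, 0.0, 1.6]
grip_width: 0.024
```

Emit:
step_arm --plan '[{"grip":1,"slide":[0,-0.0025,0],"spin":0},{"grip":1,"slide":[0,0,0],"spin":0},{"grip":1,"slide":[0,0,0],"spin":0},{"grip":1,"slide":[0,0,0],"spin":0}]'

```text
time_s: 8.3
ee_pos: [0.5337, 0.1909, 0.0344]
eef_rot: [-1.57, 0.0, 1.71]
force: [-0.5, 0.6, -1.6]
grip_width: 0.0234
```

Run:
```python
from h import *
for i in range(3):
  d,_=snap('side','s6'); o=get_obs();print(o['ee_pos'].round(4),o['force'].round(1),np.degrees(o['eef_rot']).round(2))
cv2.imwrite('pics/c8.png',cv2.resize(d[150:185,240:300],(780,455),interpolation=2))
```

```text
[0.5337 0.1909 0.0343] [ 0.6  0.3 -1.3] [-89.98   0.    97.96]
[0.5338 0.1909 0.0343] [-0.2  0.4 -1.1] [-89.98   0.    97.96]
[0.5338 0.1909 0.0344] [-0.8 -0.1  0.1] [-89.98   0.    97.96]
```

View pics/c8.png

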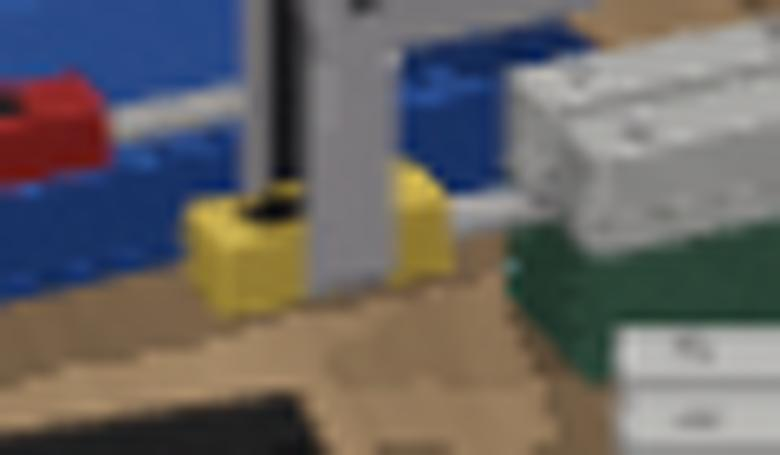

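Emit:
step_arm --plan '[{"grip":1,"slide":[0,0,-0.005],"spin":0},{"grip":1,"slide":[0,0,-0.005],"spin":0},{"grip":1,"slide":[0,0,-0.005],"spin":0},{"grip":1,"slide":[0,0,-0.003],"spin":0},{"grip":1,"slide":[0,0,-0.003],"spin":0},{"grip":1,"slide":[0,0,-0.003],"spin":0},{"grip":1,"slide":[0,0,-0.002],"spin":0},{"grip":1,"slide":[0,0,0],"spin":0},{"grip":1,"slide":[0,0,0],"spin":0}]'

```text
time_s: 9.2
ee_pos: [0.5598, 0.1946, 0.0344]
eef_rot: [-1.571, 0.0, 1.71]
force: [0.2, -0.2, -1.2]
grip_width: 0.0237
```

Emit:
step_arm --plan '[{"grip":1,"slide":[0,0,-0.001],"spin":0},{"grip":1,"slide":[0,0,-0.001],"spin":0},{"grip":1,"slide":[0,0,0],"spin":0}]'

```text
time_s: 9.45
ee_pos: [0.5616, 0.1948, 0.0344]
eef_rot: [-1.571, 0.0, 1.71]
force: [-1.1, -0.2, -0.8]
grip_width: 0.0236
```

Emit:
step_arm --plan '[{"grip":1,"slide":[0,0,-0.001],"spin":0},{"grip":1,"slide":[0,0,-0.001],"spin":0},{"grip":1,"slide":[0,0,0],"spin":0}]'

```text
time_s: 9.7
ee_pos: [0.5637, 0.1951, 0.0344]
eef_rot: [-1.571, 0.0, 1.71]
force: [-1.7, -0.3, -0.0]
grip_width: 0.0237
```

Emit:
step_arm --plan '[{"grip":1,"slide":[0,0,-0.001],"spin":0},{"grip":1,"slide":[0,0,0],"spin":0}]'

```text
time_s: 9.87
ee_pos: [0.5638, 0.1951, 0.0343]
eef_rot: [-1.568, 0.0, 1.71]
force: [-8.5, -1.9, 3.6]
grip_width: 0.0236
```

Emit:
step_arm --plan '[{"grip":1,"slide":[0,0,-0.001],"spin":0},{"grip":1,"slide":[0,0,0],"spin":0}]'

```text
time_s: 10.03
ee_pos: [0.5643, 0.1952, 0.0341]
eef_rot: [-1.567, 0.0, 1.71]
force: [-12.3, -2.0, 4.6]
grip_width: 0.0233
```

Run:
```python
from h import *
d,_=snap('side','s7'); o=get_obs();print(o['ee_pos'].round(4),o['force'].round(1),np.degrees(o['eef_rot']).round(2))
e,_=snap('scene','e7')
cv2.imwrite('pics/c8.png',np.hstack([cv2.resize(d[150:185,250:310],(390*2,455),interpolation=2)]))
cv2.imwrite('pics/c9.png',cv2.resize(e[235:320,240:350],None,fx=6,fy=6,interpolation=2))
```

```text
[0.5643 0.1952 0.0342] [-11.9  -1.6   4.3] [-8.979e+01  2.000e-02  9.797e+01]
```

View pics/c8.png

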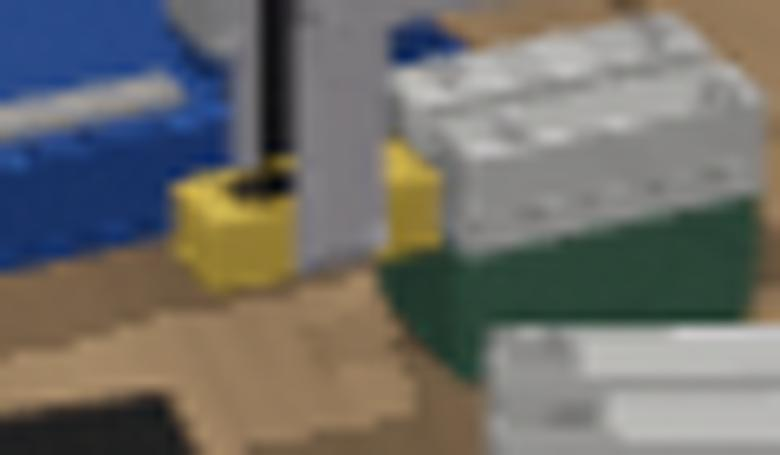

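View pics/c9.png

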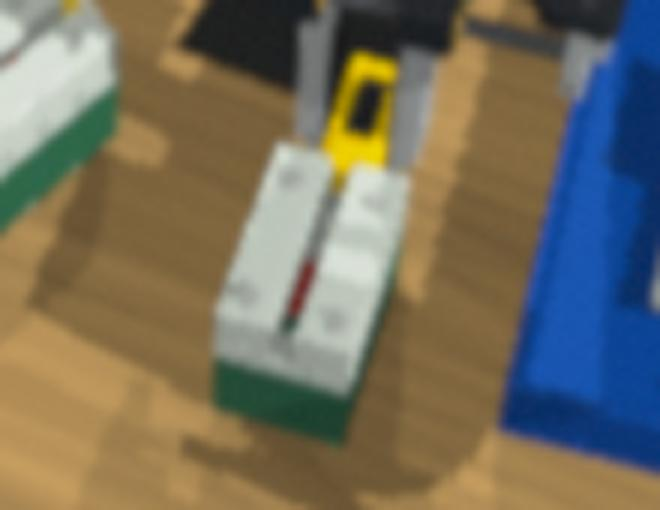

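Emit:
step_arm --plan '[{"grip":1,"slide":[0,0,0.005],"spin":0},{"grip":1,"slide":[0,0,0.01],"spin":0},{"grip":1,"slide":[0,0,0.02],"spin":0},{"grip":1,"slide":[0,0,0.02],"spin":0},{"grip":1,"slide":[0,0,0.02],"spin":0},{"grip":1,"slide":[0,0,0.01],"spin":0},{"grip":1,"slide":[0,-0.04,0],"spin":0},{"grip":1,"slide":[0,-0.04,0],"spin":0},{"grip":1,"slide":[0,0,0],"spin":0},{"grip":1,"slide":[0,0,0],"spin":0}]'

```text
time_s: 10.97
ee_pos: [0.4826, 0.1839, 0.1165]
eef_rot: [-1.576, -0.001, 1.71]
force: [-0.9, 0.2, -1.0]
grip_width: 0.0233
```

Run:
```python
from h import *
s,c=ld('w4')
f=lambda u,v:pl(c,140+u/4,80+v/4,.062)[:2]
for a,b in [((255,195),(197,437)),((275,197),(220,440)),((258,195),(213,425))]:
  d=f(*b)-f(*a);print(np.degrees(np.arctan2(d[1],d[0])))
for a,b in [((665,265),(687,517)),((685,262),(708,508))]:
  d=f(*b)-f(*a);print(np.degrees(np.arctan2(d[1],d[0])))
fr=np.array([.5715,.0764]);t=np.radians(-15);p=fr-.09*np.array([np.cos(t),np.sin(t)]);print(p)
go(p[0],p[1],.114,75)
e,_=snap('scene','e8')
cv2.imwrite('pics/c9.png',cv2.resize(e[235:320,200:330],None,fx=6,fy=6,interpolation=2))
```

```text
-16.210877500082127
-15.25771040791125
-13.772477374547183
7.350360616777875
7.943366879037949
[0.48456668 0.09969371]
at [0.4826 0.1839 0.1165] yaw 97.96 rot [-9.030e+01 -4.000e-02  9.796e+01] w 0.0233 F [-0.9  0.2 -1. ] t 10.97
slide before spin [-0.0837  0.0024  0.0097]
spin 22.96 then slide [-0.0809  0.0025 -0.0237] rows 2.0
```

View pics/c9.png

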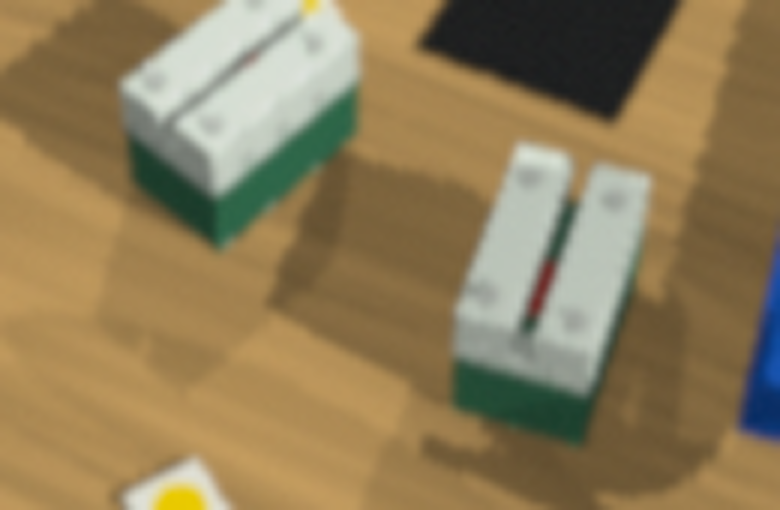

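Emit:
step_arm --plan '[{"grip":1,"slide":[0,0,0],"spin":5.75},{"grip":1,"slide":[0,0,0],"spin":5.75},{"grip":1,"slide":[0,0,0],"spin":5.75},{"grip":1,"slide":[0,0,0],"spin":5.75},{"grip":1,"slide":[-0.027,0,-0.0079],"spin":0},{"grip":1,"slide":[-0.027,0,-0.0079],"spin":0},{"grip":1,"slide":[-0.027,0,-0.0079],"spin":0},{"grip":1,"slide":[0,0.03,0],"spin":0},{"grip":1,"slide":[0,0.03,0],"spin":0},{"grip":1,"slide":[0,0.02,0],"spin":0},{"grip":1,"slide":[0,0,0],"spin":0},{"grip":1,"slide":[0,0,0],"spin":0},{"grip":1,"slide":[0,0,0],"spin":0},{"grip":1,"slide":[0,0,0],"spin":0},{"grip":1,"slide":[0,0,0],"spin":0},{"grip":1,"slide":[0,0,0],"spin":0},{"grip":1,"slide":[0,0,0],"spin":0},{"grip":1,"slide":[0,0,0],"spin":0}]'

```text
time_s: 12.52
ee_pos: [0.4834, 0.0993, 0.0348]
eef_rot: [-1.571, -0.0, 1.308]
force: [1.0, -0.3, -0.8]
grip_width: 0.0239
```

Run:
```python
from h import *
go(.4846,.0997,.0347,75)
d,_=snap('side','s9')
cv2.imwrite('pics/c8.png',np.hstack([cv2.resize(d[170:215,235:325],(800,400),interpolation=2)]))
snap('wrist','w9')
```

```text
at [0.4834 0.0993 0.0348] yaw 74.97 rot [-9.003e+01 -1.000e-02  7.497e+01] w 0.0239 F [ 1.  -0.3 -0.8] t 12.52
slide before spin [ 0.0007  0.0001 -0.001 ]
spin -0.03 then slide [ 0.0007  0.0001 -0.001 ] rows 0.0
```

View pics/c8.png

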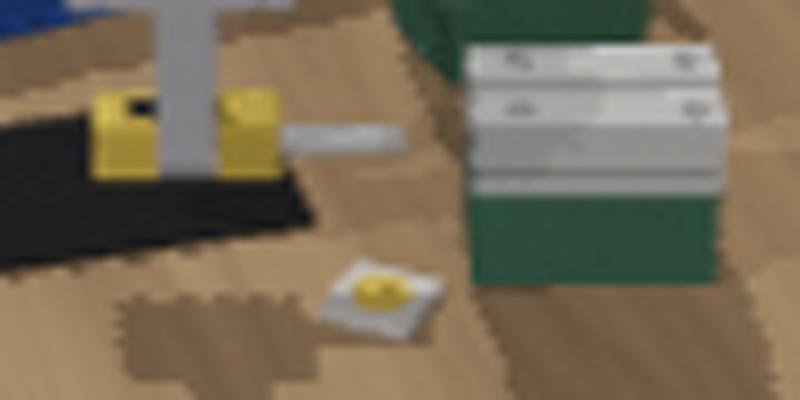

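View pics/w9.png

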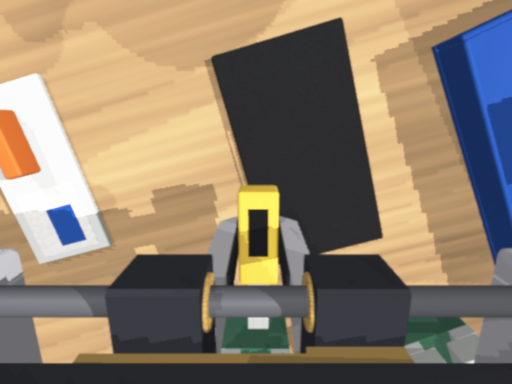

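Emit:
step_arm --plan '[{"grip":1,"slide":[0.0005,0,-0.01],"spin":0},{"grip":1,"slide":[0,0,-0.006],"spin":0},{"grip":1,"slide":[0,0,-0.006],"spin":0},{"grip":1,"slide":[0,0,-0.006],"spin":0},{"grip":1,"slide":[0,0,-0.006],"spin":0},{"grip":1,"slide":[0,0,0],"spin":0},{"grip":1,"slide":[0,0,0],"spin":0},{"grip":1,"slide":[0,0,0],"spin":0}]'

```text
time_s: 13.28
ee_pos: [0.516, 0.0909, 0.0343]
eef_rot: [-1.57, 0.0, 1.308]
force: [0.1, -0.1, -1.1]
grip_width: 0.024
```

Emit:
step_arm --plan '[{"grip":1,"slide":[0,0,-0.005],"spin":0},{"grip":1,"slide":[0,0,-0.004],"spin":0},{"grip":1,"slide":[0,0,-0.004],"spin":0},{"grip":1,"slide":[0,0,-0.004],"spin":0},{"grip":1,"slide":[0,0,-0.003],"spin":0},{"grip":1,"slide":[0,0,-0.003],"spin":0},{"grip":1,"slide":[0,0,0],"spin":0},{"grip":1,"slide":[0,0,0],"spin":0}]'

```text
time_s: 13.95
ee_pos: [0.5386, 0.0848, 0.0344]
eef_rot: [-1.571, 0.0, 1.308]
force: [-0.3, -0.6, -0.5]
grip_width: 0.0237
```

Emit:
step_arm --plan '[{"grip":1,"slide":[0,0,-0.0015],"spin":0},{"grip":1,"slide":[0,0,0],"spin":0},{"grip":1,"slide":[0,0,0],"spin":0}]'

```text
time_s: 14.2
ee_pos: [0.5399, 0.0845, 0.0344]
eef_rot: [-1.571, 0.0, 1.308]
force: [-0.3, -0.7, -1.1]
grip_width: 0.0231
```

Emit:
step_arm --plan '[{"grip":1,"slide":[0,0,-0.0015],"spin":0},{"grip":1,"slide":[0,0,0],"spin":0},{"grip":1,"slide":[0,0,0],"spin":0}]'

```text
time_s: 14.45
ee_pos: [0.5414, 0.0841, 0.0344]
eef_rot: [-1.571, 0.0, 1.308]
force: [0.2, 0.0, -1.3]
grip_width: 0.024
```

Emit:
step_arm --plan '[{"grip":1,"slide":[0,0,-0.0015],"spin":0},{"grip":1,"slide":[0,0,0],"spin":0},{"grip":1,"slide":[0,0,0],"spin":0}]'

```text
time_s: 14.7
ee_pos: [0.5429, 0.0837, 0.0344]
eef_rot: [-1.571, -0.0, 1.308]
force: [-1.5, -0.5, -0.4]
grip_width: 0.0238
```

Emit:
step_arm --plan '[{"grip":1,"slide":[0,0,-0.001],"spin":0},{"grip":1,"slide":[0,0,0],"spin":0},{"grip":1,"slide":[0,0,0],"spin":0}]'

```text
time_s: 14.95
ee_pos: [0.543, 0.0837, 0.0343]
eef_rot: [-1.569, 0.0, 1.308]
force: [-7.2, 0.9, 1.5]
grip_width: 0.0236
```

Shoulder contact. One further small press, check, then withdraw.

Emit:
step_arm --plan '[{"grip":1,"slide":[0,0,-0.001],"spin":0},{"grip":1,"slide":[0,0,0],"spin":0},{"grip":1,"slide":[0,0,0],"spin":0}]'

```text
time_s: 15.2
ee_pos: [0.5434, 0.0836, 0.0342]
eef_rot: [-1.567, 0.001, 1.308]
force: [-11.8, 3.6, 4.1]
grip_width: 0.0235
```

Run:
```python
from h import *
d,_=snap('side','s10')
cv2.imwrite('pics/c8.png',np.hstack([cv2.resize(d[170:215,235:325],(800,400),interpolation=2)]))
```

```text
(no output)
```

View pics/c8.png

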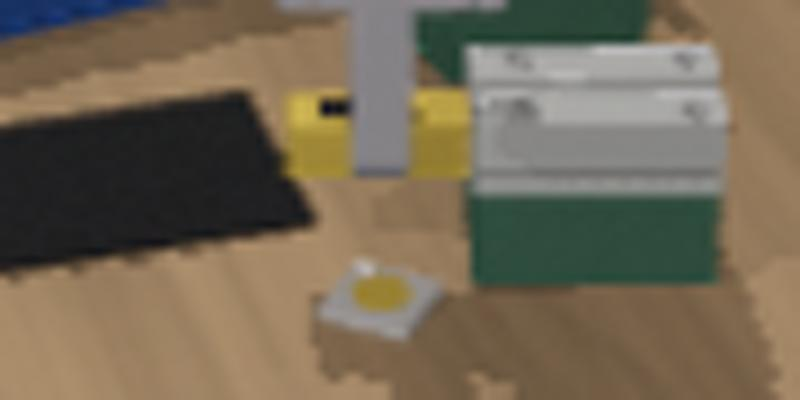

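Emit:
step_arm --plan '[{"grip":1,"slide":[0,0,0.005],"spin":0},{"grip":1,"slide":[0,0,0.01],"spin":0},{"grip":1,"slide":[0,0,0.02],"spin":0},{"grip":1,"slide":[0,0,0.02],"spin":0},{"grip":1,"slide":[0,0,0.02],"spin":0},{"grip":1,"slide":[0,-0.02,0],"spin":0},{"grip":1,"slide":[0,-0.04,0],"spin":0},{"grip":1,"slide":[0,-0.04,0],"spin":0},{"grip":1,"slide":[0,-0.04,0],"spin":0},{"grip":1,"slide":[0,-0.04,0],"spin":0},{"grip":1,"slide":[0,-0.03,0],"spin":0},{"grip":1,"slide":[0,0,0],"spin":0},{"grip":1,"slide":[0,0,0],"spin":0}]'

```text
time_s: 16.33
ee_pos: [0.4728, 0.1027, 0.2456]
eef_rot: [-1.574, -0.001, 1.308]
force: [-0.4, -0.2, -1.0]
grip_width: 0.0236
```

Run:
```python
from h import *
go(.62,-.11,.245,90)
```

```text
at [0.4728 0.1027 0.2456] yaw 74.96 rot [-9.019e+01 -7.000e-02  7.496e+01] w 0.0236 F [-0.4 -0.2 -1. ] t 16.33
slide before spin [-0.1673  0.001  -0.1974]
spin -15.04 then slide [-0.2127  0.0006 -0.1472] rows 6.2
```

Emit:
step_arm --plan '[{"grip":1,"slide":[0,0,0],"spin":-5},{"grip":1,"slide":[0,0,0],"spin":-5},{"grip":1,"slide":[0,0,0],"spin":-5},{"grip":1,"slide":[-0.0304,0,-0.021],"spin":0},{"grip":1,"slide":[-0.0304,0,-0.021],"spin":0},{"grip":1,"slide":[-0.0304,0,-0.021],"spin":0},{"grip":1,"slide":[-0.0304,0,-0.021],"spin":0},{"grip":1,"slide":[-0.0304,0,-0.021],"spin":0},{"grip":1,"slide":[-0.0304,0,-0.021],"spin":0},{"grip":1,"slide":[-0.0304,0,-0.021],"spin":0},{"grip":1,"slide":[0,0,0],"spin":0},{"grip":1,"slide":[0,0,0],"spin":0},{"grip":1,"slide":[0,0,0],"spin":0},{"grip":1,"slide":[0,0,0],"spin":0},{"grip":1,"slide":[0,0,0],"spin":0}]'

```text
time_s: 17.58
ee_pos: [0.6189, -0.1092, 0.2445]
eef_rot: [-1.571, -0.0, 1.571]
force: [-0.3, 0.5, -0.6]
grip_width: 0.0238
```

Run:
```python
from h import *
go(.62,-.11,.245,90)
im,c=snap('wrist','w10')
cv2.imwrite('pics/c10.png',cv2.resize(im[100:230,130:330],None,fx=4,fy=4,interpolation=2))
```

```text
at [ 0.6189 -0.1092  0.2445] yaw 90.03 rot [-90.01  -0.    90.03] w 0.0238 F [-0.3  0.5 -0.6] t 17.58
slide before spin [-0.0008 -0.0005 -0.0011]
spin 0.03 then slide [-0.0008 -0.0005 -0.0011] rows 0.0
```

View pics/w10.png

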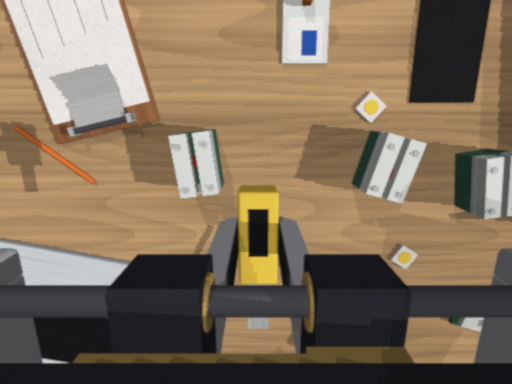

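View pics/c10.png

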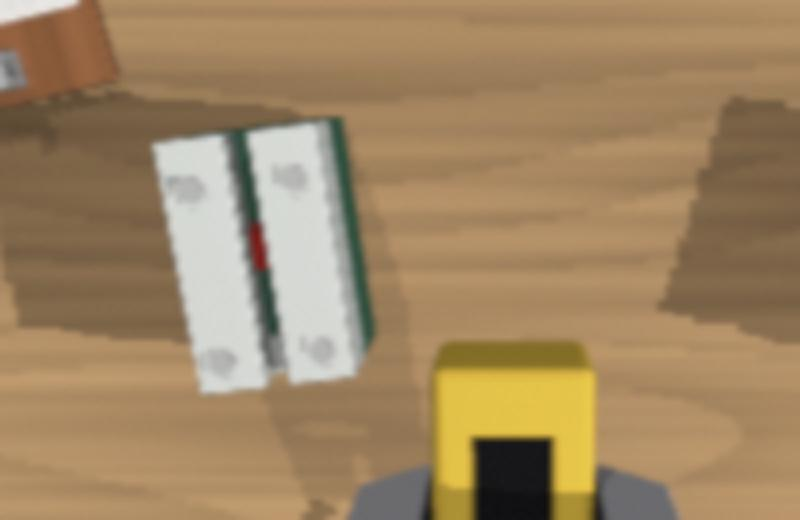

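Run:
```python
from h import *
s,c=ld('w10')
f=lambda L:[(130+u/4,100+v/4) for u,v in L]
P=hold(c,f([(155,143),(320,122),(357,377),(202,393)]))
g=lambda u,v:pl(c,130+u/4,100+v/4,.062)[:2]
for a,b in [((230,135),(268,387)),((248,132),(290,383))]:
  d=g(*b)-g(*a);print(np.degrees(np.arctan2(d[1],d[0])))
s4,c4=ld('w10')
```

```text
front [ 0.5675 -0.1924] ctr [ 0.6072 -0.188 ] len 0.0799 wid 0.0508 0.0502 yaw [6.4 6.6 6.2] wyaw 7.1
5.401405250165258
6.577749739787137
```

Run:
```python
from h import *
go(.4782,-.2034,.245,97)
```

```text
at [ 0.619  -0.1093  0.2447] yaw 90.03 rot [-90.02   0.    90.03] w 0.0238 F [ 0.3 -0.6 -0.7] t 17.63
slide before spin [-0.094  -0.0003  0.1408]
spin -6.97 then slide [-0.0762 -0.0003  0.1512] rows 4.1
```

Emit:
step_arm --plan '[{"grip":1,"slide":[0,0,0],"spin":-7},{"grip":1,"slide":[-0.0152,0,0.0302],"spin":0},{"grip":1,"slide":[-0.0152,0,0.0302],"spin":0},{"grip":1,"slide":[-0.0152,0,0.0302],"spin":0},{"grip":1,"slide":[-0.0152,0,0.0302],"spin":0},{"grip":1,"slide":[-0.0152,0,0.0302],"spin":0},{"grip":1,"slide":[0,0.04,0],"spin":0},{"grip":1,"slide":[0,0.04,0],"spin":0},{"grip":1,"slide":[0,0.04,0],"spin":0},{"grip":1,"slide":[0,0.04,0],"spin":0},{"grip":1,"slide":[0,0.04,0],"spin":0},{"grip":1,"slide":[0,0.01,0],"spin":0},{"grip":1,"slide":[0,0,0],"spin":0},{"grip":1,"slide":[0,0,0],"spin":0},{"grip":1,"slide":[0,0,0],"spin":0},{"grip":1,"slide":[0,0,0],"spin":0},{"grip":1,"slide":[0,0,0],"spin":0},{"grip":1,"slide":[0,0,0],"spin":0}]'

```text
time_s: 19.13
ee_pos: [0.479, -0.2042, 0.0356]
eef_rot: [-1.572, 0.001, 1.692]
force: [0.4, -0.7, -0.3]
grip_width: 0.0236
```

Run:
```python
from h import *
go(.4782,-.2034,.0347,97)
d,_=snap('side','s11')
cv2.imwrite('pics/c8.png',np.hstack([cv2.resize(d[215:275,255:365],(800,436),interpolation=2)]))
snap('wrist','w11')
```

```text
at [ 0.479  -0.2042  0.0356] yaw 96.96 rot [-9.009e+01  6.000e-02  9.696e+01] w 0.0236 F [ 0.4 -0.7 -0.3] t 19.13
slide before spin [0.0008 0.0009 0.0007]
spin -0.04 then slide [0.0008 0.0009 0.0007] rows 0.0
```

View pics/c8.png

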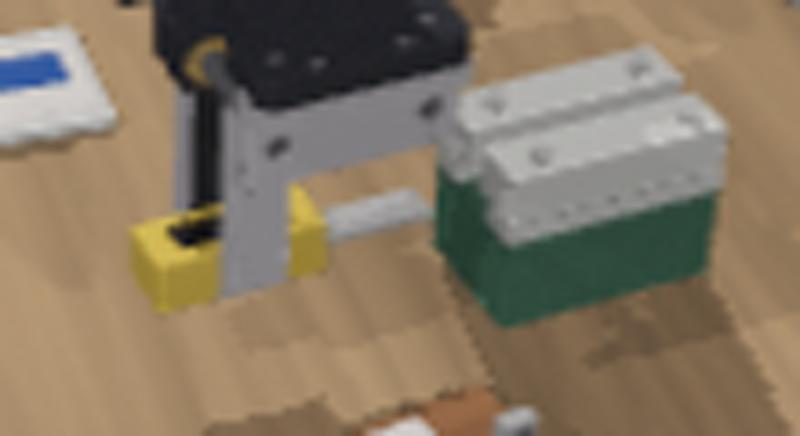

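View pics/w11.png

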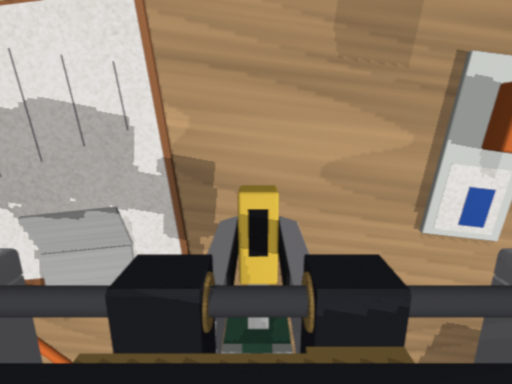

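Emit:
step_arm --plan '[{"grip":1,"slide":[0.0005,0.0005,-0.01],"spin":0},{"grip":1,"slide":[0,0,-0.006],"spin":0},{"grip":1,"slide":[0,0,-0.006],"spin":0},{"grip":1,"slide":[0,0,-0.006],"spin":0},{"grip":1,"slide":[0,0,-0.004],"spin":0},{"grip":1,"slide":[0,0,0],"spin":0},{"grip":1,"slide":[0,0,0],"spin":0},{"grip":1,"slide":[0,0,0],"spin":0}]'

```text
time_s: 19.9
ee_pos: [0.51, -0.1995, 0.0338]
eef_rot: [-1.57, -0.0, 1.692]
force: [0.4, -1.2, -1.0]
grip_width: 0.0239
```

Emit:
step_arm --plan '[{"grip":1,"slide":[0,0,-0.005],"spin":0},{"grip":1,"slide":[0,0,-0.004],"spin":0},{"grip":1,"slide":[0,0,-0.004],"spin":0},{"grip":1,"slide":[0,0,-0.004],"spin":0},{"grip":1,"slide":[0,0,-0.003],"spin":0},{"grip":1,"slide":[0,0,-0.003],"spin":0},{"grip":1,"slide":[0,0,0],"spin":0},{"grip":1,"slide":[0,0,0],"spin":0}]'

```text
time_s: 20.57
ee_pos: [0.5332, -0.1967, 0.0339]
eef_rot: [-1.571, 0.0, 1.693]
force: [-0.5, -0.4, -1.1]
grip_width: 0.0234
```

Emit:
step_arm --plan '[{"grip":1,"slide":[0,0,-0.0015],"spin":0},{"grip":1,"slide":[0,0,0],"spin":0},{"grip":1,"slide":[0,0,0],"spin":0}]'

```text
time_s: 20.82
ee_pos: [0.5345, -0.1966, 0.0339]
eef_rot: [-1.571, -0.0, 1.692]
force: [0.1, 0.3, -1.0]
grip_width: 0.0235
```

Emit:
step_arm --plan '[{"grip":1,"slide":[0,0,-0.0015],"spin":0},{"grip":1,"slide":[0,0,0],"spin":0},{"grip":1,"slide":[0,0,0],"spin":0}]'

```text
time_s: 21.07
ee_pos: [0.536, -0.1964, 0.0339]
eef_rot: [-1.571, -0.0, 1.692]
force: [-0.2, 0.1, -1.0]
grip_width: 0.0236
```

Emit:
step_arm --plan '[{"grip":1,"slide":[0,0,-0.0015],"spin":0},{"grip":1,"slide":[0,0,0],"spin":0},{"grip":1,"slide":[0,0,0],"spin":0}]'

```text
time_s: 21.32
ee_pos: [0.5366, -0.1963, 0.0338]
eef_rot: [-1.568, -0.001, 1.692]
force: [-9.6, -1.3, 3.4]
grip_width: 0.024
```

Emit:
step_arm --plan '[{"grip":1,"slide":[0,0,-0.001],"spin":0},{"grip":1,"slide":[0,0,0],"spin":0},{"grip":1,"slide":[0,0,0],"spin":0}]'

```text
time_s: 21.57
ee_pos: [0.5371, -0.1962, 0.0338]
eef_rot: [-1.567, -0.001, 1.692]
force: [-12.6, -1.3, 6.7]
grip_width: 0.0235
```

Emit:
step_arm --plan '[{"grip":1,"slide":[0,0,-0.001],"spin":0},{"grip":1,"slide":[0,0,0],"spin":0},{"grip":1,"slide":[0,0,0],"spin":0}]'

```text
time_s: 21.82
ee_pos: [0.538, -0.1961, 0.0338]
eef_rot: [-1.567, -0.001, 1.692]
force: [-13.8, -1.2, 6.4]
grip_width: 0.0233
```

Run:
```python
from h import *
d,_=snap('side','s12');e,_=snap('scene','e12')
cv2.imwrite('pics/c8.png',np.vstack([cv2.resize(d[215:275,255:365],(550,300),interpolation=2),cv2.resize(e[185:245,115:225],(550,300),interpolation=2)]))
```

```text
(no output)
```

View pics/c8.png

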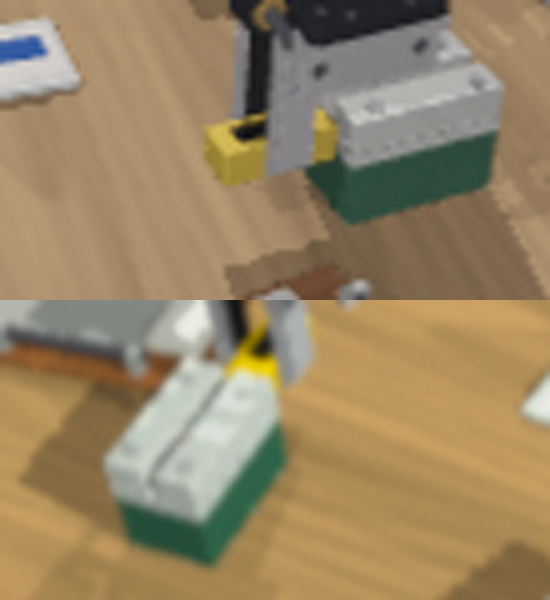

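Emit:
step_arm --plan '[{"grip":1,"slide":[0,0,0.005],"spin":0},{"grip":1,"slide":[0,0,0.01],"spin":0},{"grip":1,"slide":[0,0,0.02],"spin":0},{"grip":1,"slide":[0,0,0.02],"spin":0},{"grip":1,"slide":[0,0,0.02],"spin":0},{"grip":1,"slide":[0,-0.02,0],"spin":0},{"grip":1,"slide":[0,-0.04,0],"spin":0},{"grip":1,"slide":[0,-0.04,0],"spin":0},{"grip":1,"slide":[0,-0.04,0],"spin":0},{"grip":1,"slide":[0,-0.04,0],"spin":0},{"grip":1,"slide":[0,-0.03,0],"spin":7},{"grip":1,"slide":[0.04,0,0],"spin":0},{"grip":1,"slide":[0.035,0,-0.02],"spin":0},{"grip":1,"slide":[0.035,0,-0.02],"spin":0},{"grip":1,"slide":[0.035,0,-0.02],"spin":0},{"grip":1,"slide":[0.035,0,-0.02],"spin":0},{"grip":1,"slide":[0.01,0,-0.03],"spin":0},{"grip":1,"slide":[0,0,-0.03],"spin":0},{"grip":1,"slide":[0,0,0],"spin":0},{"grip":1,"slide":[0,0,0],"spin":0}]'

```text
time_s: 23.58
ee_pos: [0.6056, -0.0149, 0.2428]
eef_rot: [-1.569, -0.0, 1.571]
force: [-0.8, -0.6, -1.3]
grip_width: 0.024
```

Run:
```python
from h import *
go(.62,-.11,.245,90)
im,c=snap('wrist','w13')
e,_=snap('scene','e13')
cv2.imwrite('pics/c10.png',np.vstack([cv2.resize(im[100:215,140:400],(780,345),interpolation=2),cv2.resize(e[185:325,100:320],(396,252),interpolation=2)]) if 0 else cv2.resize(im[90:230,130:390],(780,420),interpolation=2))
```

```text
at [ 0.6056 -0.0149  0.2428] yaw 90.0 rot [-8.992e+01 -1.000e-02  9.000e+01] w 0.024 F [-0.8 -0.6 -1.3] t 23.58
slide before spin [-0.0951 -0.0023 -0.0144]
spin -0.0 then slide [-0.0951 -0.0022 -0.0144] rows 2.3
```

View pics/w13.png

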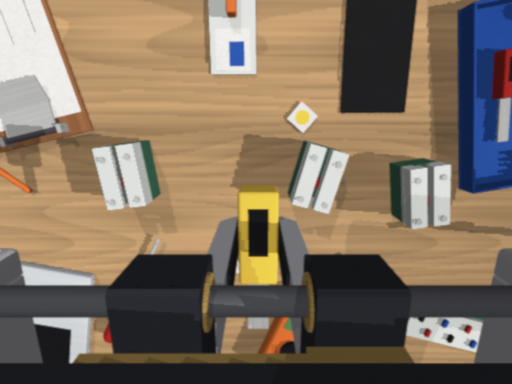

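Run:
```python
from h import *
s,c=ld('w13')
a=[cv2.resize(s[135:235,x:x+75],(400,533),interpolation=2) for x in (90,285)]
cv2.imwrite('pics/c11.png',np.hstack(a))
# overlay expected: project face point depth 25/40 at z=.044 in H1,H2
for n,fr,y in [('H1',(.5675,-.1924),6.8),('H2',(.5725,.0762),-15),('H3',(.594,.1998),8)]:
  d=np.array([np.cos(np.radians(y)),np.sin(np.radians(y))])
  for t in (0,.025,.04,.055,.08): 
    q=np.array(fr)+d*t; print(n,t,proj(c,[*q,.044]).round(1))
```

```text
H1 0 [119.4 143.8]
H1 0.025 [123.9 163. ]
H1 0.04 [126.6 174.3]
H1 0.055 [129.2 185.3]
H1 0.08 [133.4 203.3]
H2 0 [328.8 147.7]
H2 0.025 [322.7 166.3]
H2 0.04 [319.2 177.1]
H2 0.055 [315.7 187.8]
H2 0.08 [310.1 205.2]
H3 0 [422.6 164.2]
H3 0.025 [422.6 182.8]
H3 0.04 [422.6 193.6]
H3 0.055 [422.7 204.2]
H3 0.08 [422.7 221.5]
```

View pics/c11.png

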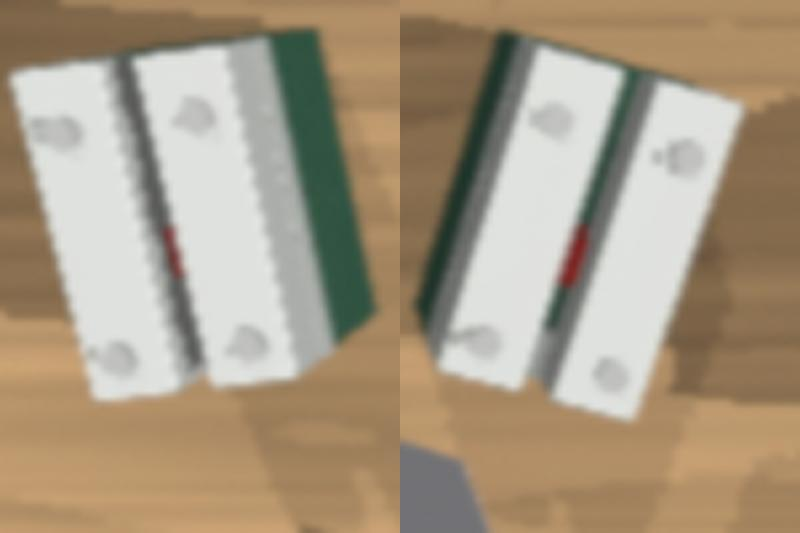

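Run:
```python
from h import *
s,c=ld('w13')
k=5.333
f=lambda L,x:[(x+u/k,135+v/k) for u,v in L]
# H1 corners TL,TR,BR,BL
hold(c,f([(10,72),(232,38),(298,378),(97,400)],90))
hold(c,f([(137,42) and (535-400,40),(743-400,103),(633-400,418),(440-400,365)],285))
for n,(u,v),x in [('H1',(168,227),90),('H1e',(178,277),90),('H2',(585-400,226),285),('H2e',(567-400,286),285)]:
  print(n,pl(c,x+u/k,135+v/k,.044)[:2].round(4))
```

```text
front [ 0.5678 -0.1925] ctr [ 0.6078 -0.1882] len 0.0806 wid 0.0524 0.0495 yaw [6.2 7.2 5.2] wyaw 8.5
front [0.5716 0.0733] ctr [0.6101 0.0632] len 0.0796 wid 0.0508 0.0492 yaw [-14.7 -14.1 -15.2] wyaw -16.5
H1 [ 0.6116 -0.1948]
H1e [ 0.6243 -0.1938]
H2 [0.6114 0.0665]
H2e [0.6267 0.0628]
```

Emit:
step_arm --plan '[{"grip":1,"slide":[-0.04,0,-0.01],"spin":0},{"grip":1,"slide":[-0.04,0,-0.01],"spin":0},{"grip":1,"slide":[-0.04,0,-0.01],"spin":0},{"grip":1,"slide":[-0.04,0,-0.01],"spin":0},{"grip":1,"slide":[0,0,0],"spin":0},{"grip":1,"slide":[0,0,0],"spin":0},{"grip":1,"slide":[0,0,0],"spin":0},{"grip":1,"slide":[0,0,0],"spin":0}]'

```text
time_s: 24.35
ee_pos: [0.6448, -0.1742, 0.2447]
eef_rot: [-1.572, 0.0, 1.571]
force: [0.1, -0.4, -0.6]
grip_width: 0.0236
```

Run:
```python
from h import *
im,c=snap('wrist','w14')
cv2.imwrite('pics/c11.png',cv2.resize(im[100:220,190:310],(600,600),interpolation=2))
```

```text
(no output)
```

View pics/c11.png

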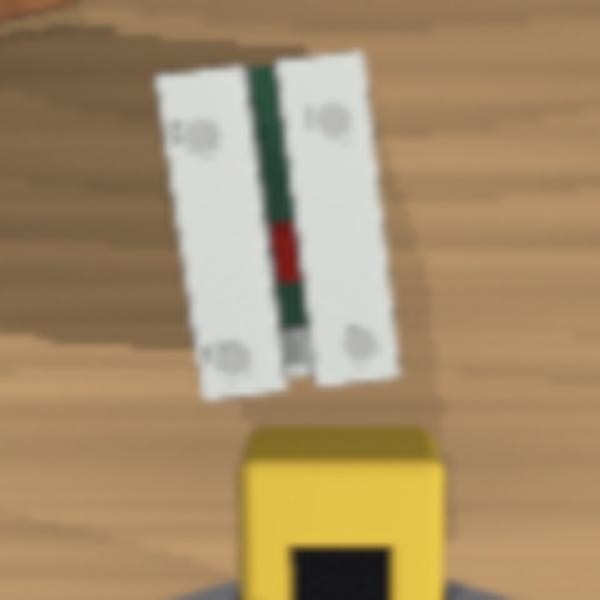

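Emit:
step_arm --plan '[{"grip":1,"slide":[0.0319,0,0.0195],"spin":0},{"grip":1,"slide":[0.0319,0,0.0195],"spin":0},{"grip":1,"slide":[0.0319,0,0.0195],"spin":0},{"grip":1,"slide":[0.0319,0,0.0195],"spin":0},{"grip":1,"slide":[0.0319,0,0.0195],"spin":0},{"grip":1,"slide":[0.0319,0,0.0195],"spin":0},{"grip":1,"slide":[0.0319,0,0.0195],"spin":0},{"grip":1,"slide":[0.0319,0,0.0195],"spin":0},{"grip":1,"slide":[0.0319,0,0.0195],"spin":0},{"grip":1,"slide":[0.0319,0,0.0195],"spin":0},{"grip":1,"slide":[0,0.04,0],"spin":0},{"grip":1,"slide":[0,0.04,0],"spin":0},{"grip":1,"slide":[0,0.04,0],"spin":0},{"grip":1,"slide":[0,0.04,0],"spin":0},{"grip":1,"slide":[0,0.04,0],"spin":0},{"grip":1,"slide":[0,0,0],"spin":0},{"grip":1,"slide":[0,0,0],"spin":0},{"grip":1,"slide":[0,0,0],"spin":0},{"grip":1,"slide":[0,0,0],"spin":0},{"grip":1,"slide":[0,0,0],"spin":0}]'

```text
time_s: 26.07
ee_pos: [0.4514, 0.1443, 0.0462]
eef_rot: [-1.575, -0.001, 1.57]
force: [-0.8, -0.8, -0.6]
grip_width: 0.0234
```

Run:
```python
from h import *
go(.45,.1455,.0075,90)
snap('wrist','w15')
e,_=snap('side','s15')
cv2.imwrite('pics/c11.png',cv2.resize(e[150:210,190:300],(880,480),interpolation=2))
```

```text
at [0.4514 0.1443 0.0462] yaw 89.97 rot [-9.022e+01 -5.000e-02  8.997e+01] w 0.0234 F [-0.8 -0.8 -0.6] t 26.07
slide before spin [0.0012 0.0387 0.0016]
spin -0.03 then slide [0.0012 0.0387 0.0014] rows 0.9
```

View pics/w15.png

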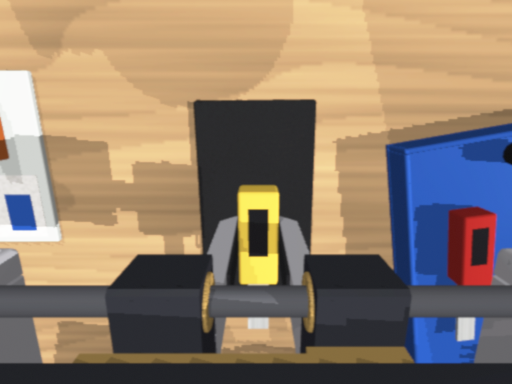

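View pics/c11.png

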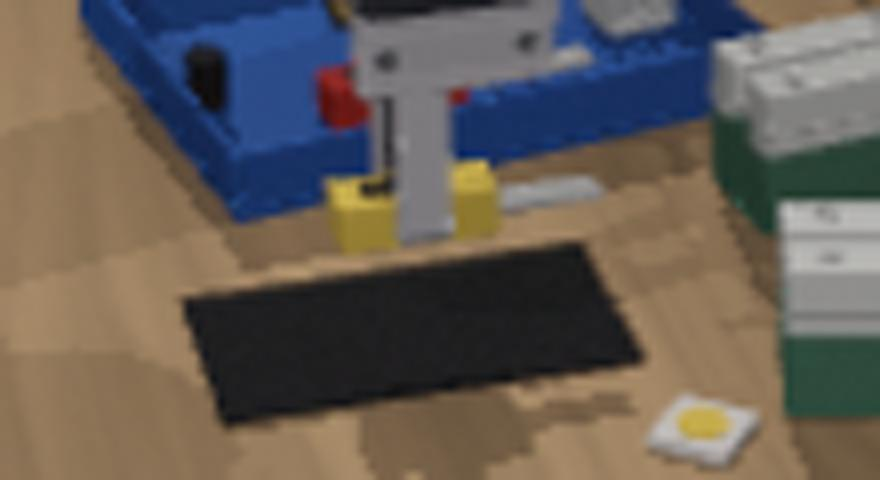

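Emit:
step_arm --plan '[{"grip":1,"slide":[0,0.015,0],"spin":0},{"grip":1,"slide":[0,0.01,0],"spin":0},{"grip":1,"slide":[0,0.006,0],"spin":0},{"grip":1,"slide":[0,0,0],"spin":0},{"grip":1,"slide":[0,0,0],"spin":0},{"grip":1,"slide":[0,0,0],"spin":0},{"grip":1,"slide":[0,0,0],"spin":0},{"grip":1,"slide":[0,0,0],"spin":0},{"grip":1,"slide":[0,0,0],"spin":0}]'

```text
time_s: 26.92
ee_pos: [0.4504, 0.144, 0.0132]
eef_rot: [-1.571, -0.0, 1.57]
force: [-0.3, 0.7, -1.3]
grip_width: 0.0234
```

Emit:
step_arm --plan '[{"grip":1,"slide":[0,0.003,0],"spin":0},{"grip":1,"slide":[0,0,0],"spin":0},{"grip":1,"slide":[0,0.002,0],"spin":0},{"grip":1,"slide":[0,0,0],"spin":0},{"grip":1,"slide":[0,0,0],"spin":0},{"grip":1,"slide":[0,0,0],"spin":0}]'

```text
time_s: 27.42
ee_pos: [0.4503, 0.1439, 0.0079]
eef_rot: [-1.571, 0.0, 1.57]
force: [-0.2, 0.3, -1.1]
grip_width: 0.0237
```

Emit:
step_arm --plan '[{"grip":1,"slide":[0,0.001,0],"spin":0},{"grip":1,"slide":[0,0,0],"spin":0},{"grip":1,"slide":[0,0,0],"spin":0}]'

```text
time_s: 27.67
ee_pos: [0.4503, 0.1439, 0.0069]
eef_rot: [-1.571, 0.0, 1.57]
force: [0.1, -0.2, -0.3]
grip_width: 0.0237
```

Emit:
step_arm --plan '[{"grip":0.3,"slide":[0,0,0],"spin":0},{"grip":0,"slide":[0,0,0],"spin":0},{"grip":0,"slide":[0,0,0],"spin":0},{"grip":0,"slide":[0,0,0],"spin":0},{"grip":0,"slide":[0,0,0],"spin":0}]'

```text
time_s: 28.08
ee_pos: [0.4503, 0.1439, 0.007]
eef_rot: [-1.571, -0.0, 1.57]
force: [0.0, 0.6, -0.4]
grip_width: 0.0467
```

Emit:
step_arm --plan '[{"grip":0,"slide":[0,-0.005,0],"spin":0},{"grip":0,"slide":[0,-0.02,0],"spin":0},{"grip":0,"slide":[0,-0.04,0],"spin":0},{"grip":0,"slide":[0,-0.04,0],"spin":0},{"grip":0,"slide":[0,-0.04,0],"spin":0},{"grip":0,"slide":[0,-0.04,0],"spin":0},{"grip":0,"slide":[-0.04,-0.04,0],"spin":0},{"grip":0,"slide":[-0.04,0,0],"spin":0},{"grip":0,"slide":[-0.04,0,0],"spin":0},{"grip":0,"slide":[0,0,0],"spin":0},{"grip":0,"slide":[0,0,0],"spin":0},{"grip":0,"slide":[0,0,0],"spin":0},{"grip":0,"slide":[0,0,0],"spin":0},{"grip":0,"slide":[0,0,0],"spin":0},{"grip":0,"slide":[0,0,0],"spin":0}]'

```text
time_s: 29.33
ee_pos: [0.4502, 0.0353, 0.2213]
eef_rot: [-1.57, -0.0, 1.572]
force: [0.9, -0.6, 0.1]
grip_width: 0.047
```

Run:
```python
from h import *
go(.45,.1455,.0075,90)
snap('wrist','w16')
e,_=snap('side','s16')
cv2.imwrite('pics/c11.png',cv2.resize(e[150:250,190:340],(750,500),interpolation=2))
```

```text
at [0.4502 0.0353 0.2213] yaw 90.05 rot [-89.98  -0.    90.05] w 0.047 F [ 0.9 -0.6  0.1] t 29.33
slide before spin [ 0.1102  0.2138 -0.    ]
spin 0.05 then slide [1.102e-01 2.138e-01 2.000e-04] rows 5.8
```

View pics/w16.png

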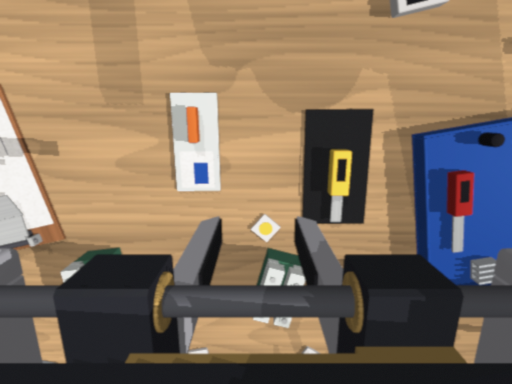

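View pics/c11.png

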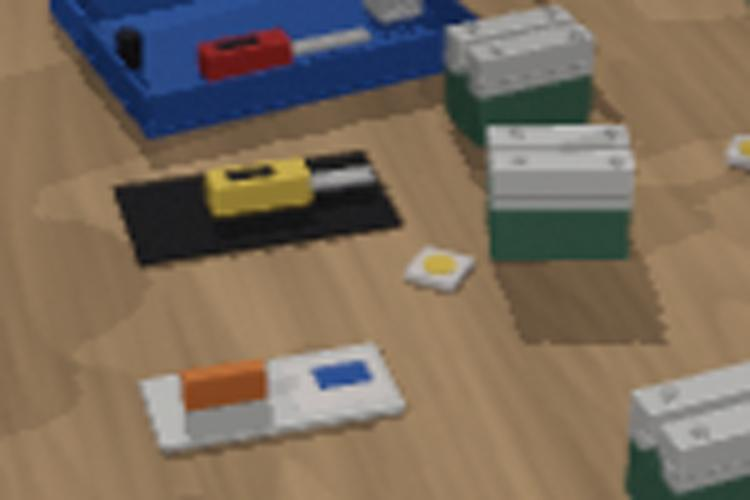

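Emit:
step_arm --plan '[{"grip":0,"slide":[-0.035,-0.015,0],"spin":0},{"grip":0,"slide":[-0.035,-0.015,0],"spin":0},{"grip":0,"slide":[-0.035,-0.015,0],"spin":0},{"grip":0,"slide":[-0.035,-0.015,0],"spin":0},{"grip":0,"slide":[-0.035,-0.02,0],"spin":0},{"grip":0,"slide":[-0.035,-0.02,0],"spin":0},{"grip":0,"slide":[-0.035,0,0],"spin":0},{"grip":0,"slide":[0,0,0],"spin":0},{"grip":0,"slide":[0,0,0],"spin":0},{"grip":0,"slide":[0,0,0],"spin":0},{"grip":0,"slide":[0,0,0],"spin":0},{"grip":0,"slide":[0,0,0],"spin":0},{"grip":0,"slide":[0,0,0],"spin":0},{"grip":0,"slide":[0,0,0],"spin":0}]'

```text
time_s: 30.6
ee_pos: [0.4502, -0.2099, 0.3215]
eef_rot: [-1.571, 0.0, 1.571]
force: [-0.0, 0.5, 0.2]
grip_width: 0.0468
```

Run:
```python
from h import *
go(.45,.1455,.0075,90)
im,c=snap('wrist','w17')
cv2.imwrite('pics/c12.png',cv2.resize(im[60:240,110:400],(800,496),interpolation=2))
```

```text
at [ 0.4502 -0.2099  0.3215] yaw 90.02 rot [-90.01   0.    90.02] w 0.0468 F [-0.   0.5  0.2] t 30.6
slide before spin [3.554e-01 3.140e-01 1.000e-04]
spin 0.02 then slide [3.554e-01 3.140e-01 2.000e-04] rows 11.4
```

View pics/w17.png

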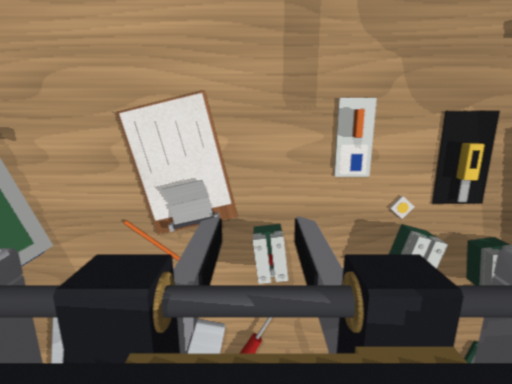

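View pics/c12.png

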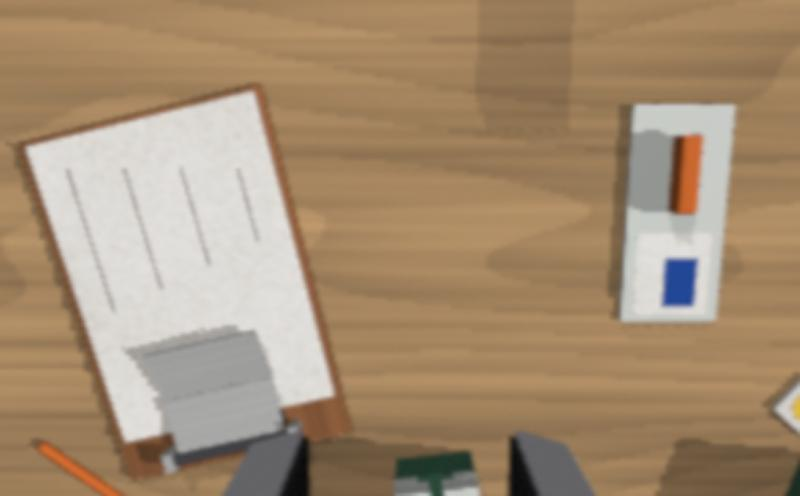

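Run:
```python
from h import *
s,c=ld('w17')
k=800/290
f=lambda L:[(110+u/k,60+v/k) for u,v in L]
print('clip');P=hold(c,f([(20,145),(258,86),(350,430),(130,475)]),.006);print(P.round(4))
print('card');P=hold(c,f([(632,105),(735,105),(717,322),(620,321)]),.005);print(P.round(4))
print('rib');P=hold(c,f([(680,136),(703,135),(697,213),(673,213)]),.025);print(P.round(4))
print(c['T'][:3,3])
s,c=ld('w16')
print('card16');P=hold(c,[(170,93),(217,93),(220,190),(178,190.5)],.005)
```

```text
clip
front [ 0.3562 -0.3683] ctr [ 0.4612 -0.344 ] len 0.2155 wid 0.1461 0.1481 yaw [13.  12.8 13.3] wyaw 13.1
[[ 0.3728 -0.4394]
 [ 0.3396 -0.2971]
 [ 0.5505 -0.2473]
 [ 0.5817 -0.3921]]
card
front [ 0.35   -0.0485] ctr [ 0.4146 -0.0477] len 0.1292 wid 0.0603 0.0607 yaw [0.7 0.6 0.8] wyaw 0.0
[[ 0.35   -0.0787]
 [ 0.35   -0.0184]
 [ 0.4795 -0.0166]
 [ 0.4789 -0.0773]]
rib
front [ 0.3677 -0.0491] ctr [ 0.3893 -0.0491] len 0.0433 wid 0.013 0.0139 yaw [ 0.  -0.6  0.6] wyaw 2.4
[[ 0.368  -0.0556]
 [ 0.3674 -0.0426]
 [ 0.411  -0.0421]
 [ 0.411  -0.0561]]
[ 0.37916639 -0.21007753  0.50048414]
card16
front [ 0.3498 -0.0474] ctr [ 0.4141 -0.0471] len 0.1288 wid 0.0604 0.0585 yaw [ 0.3  0.7 -0.1] wyaw 0.1
```

Run:
```python
from h import *
go(.3893,-.0483,.3215,90.5)
```

```text
at [ 0.4501 -0.2101  0.3215] yaw 90.01 rot [-90.01   0.    90.01] w 0.0467 F [ 0.3  0.5 -0.1] t 30.65
slide before spin [ 0.1618 -0.      0.0608]
spin -0.49 then slide [ 0.1623 -0.      0.0594] rows 4.1
```

Emit:
step_arm --plan '[{"grip":0,"slide":[0.0325,0.02,0.0119],"spin":-0.5},{"grip":0,"slide":[0.0325,0.02,0.0119],"spin":0},{"grip":0,"slide":[0.0325,0.02,0.0119],"spin":0},{"grip":0,"slide":[0.0325,0.02,0.0119],"spin":0},{"grip":0,"slide":[0.0325,0.02,0.0119],"spin":0},{"grip":0,"slide":[0,0.04,0],"spin":0},{"grip":0,"slide":[0,0.04,0],"spin":0},{"grip":0,"slide":[0,0.04,0],"spin":0},{"grip":0,"slide":[0,0.02,0],"spin":0},{"grip":0,"slide":[0,0,0],"spin":0},{"grip":0,"slide":[0,0,0],"spin":0},{"grip":0,"slide":[0,0,0],"spin":0},{"grip":0,"slide":[0,0,0],"spin":0},{"grip":0,"slide":[0,0,0],"spin":0},{"grip":0,"slide":[0,0,0],"spin":0}]'

```text
time_s: 31.9
ee_pos: [0.39, -0.0485, 0.0823]
eef_rot: [-1.573, 0.0, 1.579]
force: [-0.1, 0.3, -0.2]
grip_width: 0.0473
```

Run:
```python
from h import *
go(.3893,-.0483,.009,90.5)
im,c=snap('wrist','w18')
```

```text
at [ 0.39   -0.0485  0.0823] yaw 90.46 rot [-9.010e+01  2.000e-02  9.046e+01] w 0.0473 F [-0.1  0.3 -0.2] t 31.9
slide before spin [0.0003 0.0733 0.0008]
spin -0.04 then slide [0.0002 0.0733 0.0007] rows 1.8
```

View pics/w18.png

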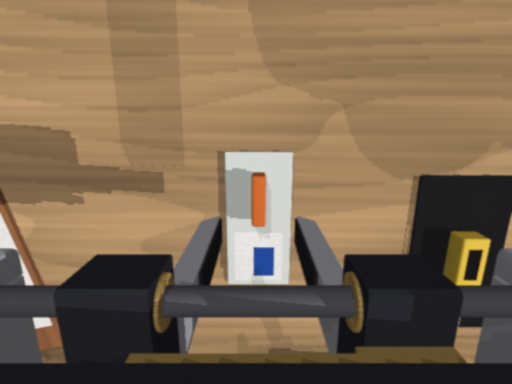

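Emit:
step_arm --plan '[{"grip":0,"slide":[0,0.03,0],"spin":0},{"grip":0,"slide":[0,0.02,0],"spin":0},{"grip":0,"slide":[0,0.01,0],"spin":0},{"grip":0,"slide":[0,0.008,0],"spin":0},{"grip":0,"slide":[0,0.002,0],"spin":0},{"grip":0,"slide":[0,0,0],"spin":0},{"grip":0,"slide":[0,0,0],"spin":0},{"grip":0,"slide":[0,0,0],"spin":0},{"grip":0,"slide":[0,0,0],"spin":0},{"grip":0,"slide":[0,0,0],"spin":0}]'

```text
time_s: 32.78
ee_pos: [0.3898, -0.0485, 0.0118]
eef_rot: [-1.572, 0.0, 1.579]
force: [-0.2, -0.1, -0.0]
grip_width: 0.0471
```

Emit:
step_arm --plan '[{"grip":0,"slide":[0,0.003,0],"spin":0},{"grip":0,"slide":[0,0,0],"spin":0},{"grip":0,"slide":[0,0,0],"spin":0},{"grip":1,"slide":[0,0,0],"spin":0},{"grip":1,"slide":[0,0,0],"spin":0},{"grip":1,"slide":[0,0,0],"spin":0},{"grip":1,"slide":[0,0,0],"spin":0},{"grip":1,"slide":[0,0,0],"spin":0},{"grip":1,"slide":[0,0,0],"spin":0}]'

```text
time_s: 33.53
ee_pos: [0.3895, -0.0484, 0.0084]
eef_rot: [-1.571, 0.0, 1.579]
force: [0.3, 0.1, -0.5]
grip_width: 0.0117
```

Run:
```python
from h import *
go(.3846,-.3616,.0884,103.1)
```

```text
at [ 0.3895 -0.0484  0.0084] yaw 90.46 rot [-90.     0.    90.46] w 0.0117 F [ 0.3  0.1 -0.5] t 33.53
slide before spin [-0.3131 -0.08    0.0075]
spin -12.64 then slide [-0.3039 -0.08    0.0758] rows 7.8
```

Emit:
step_arm --plan '[{"grip":1,"slide":[0,-0.01,0],"spin":0},{"grip":1,"slide":[0,-0.03,0],"spin":0},{"grip":1,"slide":[0,-0.04,0],"spin":0},{"grip":1,"slide":[0,0,0],"spin":-6.3},{"grip":1,"slide":[0,0,0],"spin":-6.3},{"grip":1,"slide":[-0.0304,0,0.0076],"spin":0},{"grip":1,"slide":[-0.0304,0,0.0076],"spin":0},{"grip":1,"slide":[-0.0304,0,0.0076],"spin":0},{"grip":1,"slide":[-0.0304,0,0.0076],"spin":0},{"grip":1,"slide":[-0.0304,0,0.0076],"spin":0},{"grip":1,"slide":[-0.0304,0,0.0076],"spin":0},{"grip":1,"slide":[-0.0304,0,0.0076],"spin":0},{"grip":1,"slide":[-0.0304,0,0.0076],"spin":0},{"grip":1,"slide":[-0.0304,0,0.0076],"spin":0},{"grip":1,"slide":[-0.0304,0,0.0076],"spin":0},{"grip":1,"slide":[0,0,0],"spin":0},{"grip":1,"slide":[0,0,0],"spin":0},{"grip":1,"slide":[0,0,0],"spin":0},{"grip":1,"slide":[0,0,0],"spin":0},{"grip":1,"slide":[0,0,0],"spin":0}]'

```text
time_s: 35.2
ee_pos: [0.3936, -0.3511, 0.0884]
eef_rot: [-1.553, 0.012, 1.779]
force: [0.1, 0.0, -0.6]
grip_width: 0.012
```

Run:
```python
from h import *
go(.3846,-.3616,.0144,103.1)
im,c=snap('wrist','w19')
e,_=snap('side','s19')
cv2.imwrite('pics/c11.png',cv2.resize(e[230:350,220:370],(750,600),interpolation=2))
```

```text
at [ 0.3936 -0.3511  0.0884] yaw 101.95 rot [-88.98   0.69 101.95] w 0.012 F [ 0.1  0.  -0.6] t 35.2
slide before spin [-0.0075  0.0743  0.0096]
spin -1.15 then slide [-0.0082  0.074   0.0111] rows 1.8
```

View pics/w19.png

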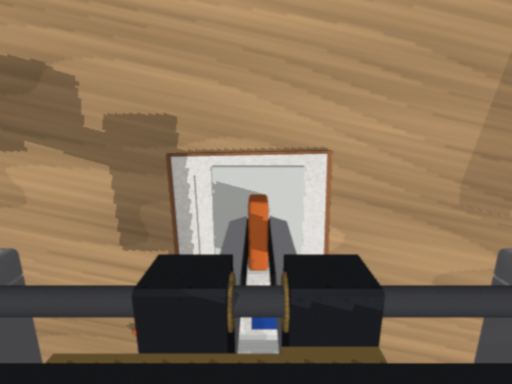

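View pics/c11.png

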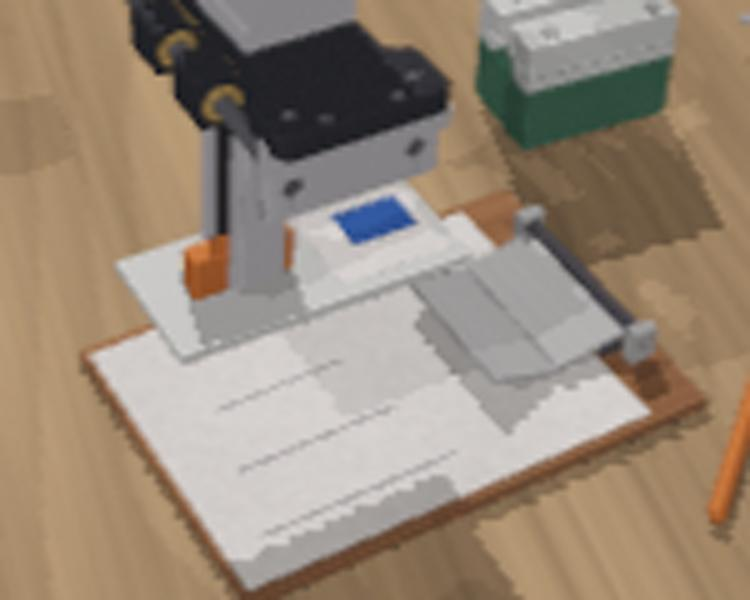

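Emit:
step_arm --plan '[{"grip":1,"slide":[0,0,0],"spin":0},{"grip":1,"slide":[0,0,0],"spin":0},{"grip":1,"slide":[0,0,0],"spin":0},{"grip":1,"slide":[0,0,0],"spin":0},{"grip":1,"slide":[0,0,0],"spin":0},{"grip":1,"slide":[0,0,0],"spin":0}]'

```text
time_s: 35.8
ee_pos: [0.3935, -0.3518, 0.0882]
eef_rot: [-1.553, 0.012, 1.778]
force: [0.0, -0.5, -0.3]
grip_width: 0.0117
```

Run:
```python
from h import *
go(.3846,-.3616,.0144,103.1);o=get_obs();print(o['qpos'].round(3),o['joint_vel'].round(3))
```

```text
at [ 0.3935 -0.3518  0.0882] yaw 101.9 rot [-88.97   0.7  101.9 ] w 0.0117 F [ 0.  -0.5 -0.3] t 35.8
slide before spin [-0.0068  0.0741  0.0094]
spin -1.2 then slide [-0.0075  0.0738  0.0109] rows 1.8
[-0.788  0.381  1.705 -0.025  1.055 -2.554] [-0.001  0.001  0.    -0.001  0.001  0.   ]
```

Emit:
step_arm --plan '[{"grip":1,"slide":[0,0,0],"spin":3},{"grip":1,"slide":[0,0,0],"spin":0},{"grip":1,"slide":[0,0,0],"spin":0},{"grip":1,"slide":[0,0,0],"spin":0},{"grip":1,"slide":[0,0,0],"spin":0}]'

```text
time_s: 36.22
ee_pos: [0.3935, -0.3519, 0.0882]
eef_rot: [-1.554, 0.013, 1.727]
force: [0.3, 1.1, -1.1]
grip_width: 0.0115
```

Run:
```python
from h import *
go(.3846,-.3616,.0144,99);o=get_obs();print(o['qpos'].round(3),o['joint_vel'].round(3))
```

```text
at [ 0.3935 -0.3519  0.0882] yaw 98.95 rot [-89.01   0.75  98.95] w 0.0115 F [ 0.3  1.1 -1.1] t 36.22
slide before spin [-0.0073  0.0741  0.0091]
spin -0.05 then slide [-0.0082  0.0738  0.0103] rows 1.8
[-0.788  0.381  1.705 -0.025  1.055 -2.503] [-0.001  0.001 -0.     0.     0.     0.005]
```

Run:
```python
from h import *
o=get_obs();R=Ro.from_euler('xyz',o['eef_rot']).as_matrix()
print(R.round(4)) 
f=-R[:,2]; s=R[:,0]; print('fwd slope deg',np.degrees(np.arcsin(f[2])),'side',np.degrees(np.arcsin(s[2])))
```

```text
[[-0.1556 -0.015  -0.9877]
 [ 0.9877 -0.0156 -0.1554]
 [-0.013  -0.9998  0.0173]]
fwd slope deg -0.9894946253809088 side -0.7475583063340915
```

```bash
cat >> h.py <<'E'
def cb(xc,yc):
    t=np.radians(13.1);return np.array([.4625+xc*np.cos(t)-yc*np.sin(t),-.3435+xc*np.sin(t)+yc*np.cos(t)])
def incb(p):
    t=np.radians(13.1);d=np.array(p[:2])-[.4625,-.3435];return np.array([d[0]*np.cos(t)+d[1]*np.sin(t),-d[0]*np.sin(t)+d[1]*np.cos(t)])
E
python3 - <<'E'
from h import *
p=cb(-.077,.0105);print(p);go(p[0],p[1],.0882)
E
```

```text
[ 0.38512401 -0.3507254 ]
at [ 0.3935 -0.3519  0.0882] yaw 98.95 rot [-89.01   0.75  98.95] w 0.0115 F [ 0.3  1.1 -1.1] t 36.22
slide before spin [0.0024 0.0002 0.0081]
spin 0.0 then slide [0.0024 0.     0.0081] rows 0.2
```

Emit:
step_arm --plan '[{"grip":1,"slide":[0.0024,0,0.0081],"spin":3},{"grip":1,"slide":[0,0,0],"spin":0},{"grip":1,"slide":[0,0.03,0],"spin":0},{"grip":1,"slide":[0,0.02,0],"spin":0},{"grip":1,"slide":[0,0.01,0],"spin":0},{"grip":1,"slide":[0,0,0],"spin":0},{"grip":1,"slide":[0,0,0],"spin":0},{"grip":1,"slide":[0,0,0],"spin":0},{"grip":1,"slide":[0,0,0],"spin":0},{"grip":1,"slide":[0,0,0],"spin":0},{"grip":1,"slide":[0,0,0],"spin":0}]'

```text
time_s: 37.13
ee_pos: [0.3845, -0.3519, 0.0291]
eef_rot: [-1.555, 0.015, 1.674]
force: [0.3, -1.0, -0.9]
grip_width: 0.0116
```

Run:
```python
from h import *
p=cb(-.077,.0105);go(p[0],p[1],.015);o=get_obs();print(o['qpos'].round(3),incb(o['ee_pos']))
im,c=snap('wrist','w20')
e,_=snap('side','s20')
cv2.imwrite('pics/c11.png',cv2.resize(e[230:350,220:370],(750,600),interpolation=2))
```

```text
at [ 0.3845 -0.3519  0.0291] yaw 95.91 rot [-89.09   0.85  95.91] w 0.0116 F [ 0.3 -1.  -0.9] t 37.13
slide before spin [ 0.0013  0.014  -0.0009]
spin 0.0 then slide [ 0.0011  0.0141 -0.0007] rows 0.3
[-0.8    0.457  1.76  -0.027  0.923 -2.458] [-0.07784383  0.00946068]
```

View pics/w20.png

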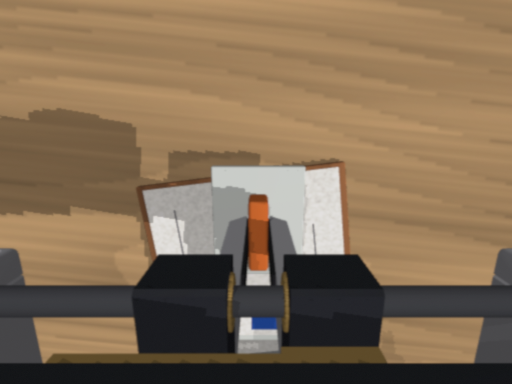

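View pics/c11.png

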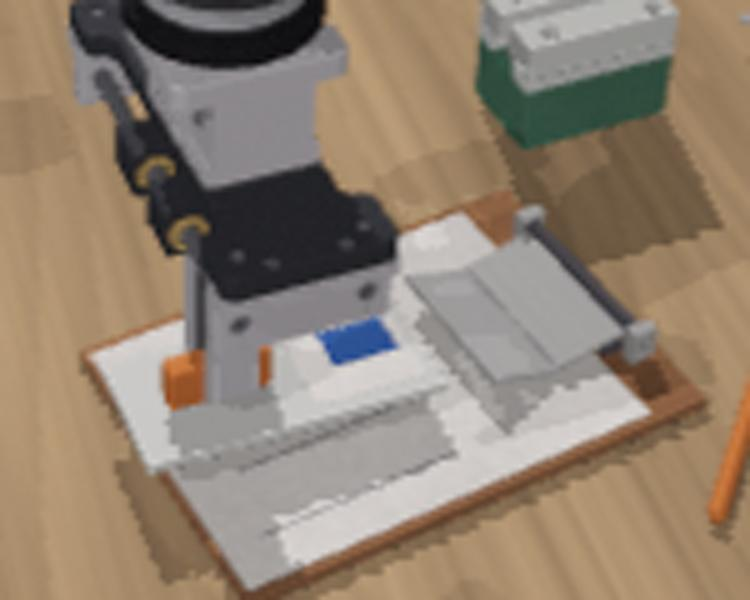

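Emit:
step_arm --plan '[{"grip":1,"slide":[0,0.008,0],"spin":0},{"grip":1,"slide":[0,0.003,0],"spin":0},{"grip":1,"slide":[0,0.001,0],"spin":0},{"grip":1,"slide":[0,0,0],"spin":0},{"grip":1,"slide":[0,0,0],"spin":0},{"grip":1,"slide":[0,0,0],"spin":0}]'

```text
time_s: 37.73
ee_pos: [0.3841, -0.3519, 0.0164]
eef_rot: [-1.554, 0.014, 1.674]
force: [-0.1, 0.6, -0.4]
grip_width: 0.0113
```

Emit:
step_arm --plan '[{"grip":1,"slide":[0.0006,-0.0001,-0.005],"spin":0},{"grip":1,"slide":[0.0006,-0.0001,-0.005],"spin":-1},{"grip":1,"slide":[0.0006,-0.0001,-0.005],"spin":0},{"grip":1,"slide":[0.0006,-0.0001,-0.005],"spin":-1},{"grip":1,"slide":[0,0,0],"spin":0},{"grip":1,"slide":[0,0,0],"spin":0},{"grip":1,"slide":[0,0,0],"spin":0}]'

```text
time_s: 38.32
ee_pos: [0.4037, -0.3472, 0.0164]
eef_rot: [-1.554, 0.013, 1.709]
force: [-0.2, 0.1, -0.8]
grip_width: 0.0115
```

```bash
cat > st.py <<'E'
from h import *
import sys
o=get_obs();R=Ro.from_euler('xyz',o['eef_rot']).as_matrix();nz=o['ee_pos']-.09*R[:,2]
print('q',o['qpos'].round(3),'tcp',incb(o['ee_pos']).round(4),'nose',incb(nz).round(4),'z',o['ee_pos'][2].round(4),'yaw',np.degrees(o['eef_rot'][2]).round(2),'F',o['force'].round(1))
p=cb(float(sys.argv[1]),float(sys.argv[2]));go(p[0],p[1],float(sys.argv[3]))
e,_=snap('side',sys.argv[4])
cv2.imwrite('pics/c11.png',cv2.resize(e[230:350,220:370],(750,600),interpolation=2))
E
python3 st.py -.02 0 .016 s21
```

```text
q [-0.768  0.499  1.731 -0.027  0.911 -2.46 ] tcp [-0.0581  0.0098] nose [0.0315 0.0016] z 0.0164 yaw 97.9 F [-0.2  0.1 -0.8]
at [ 0.4037 -0.3472  0.0164] yaw 97.9 rot [-89.02   0.76  97.9 ] w 0.0115 F [-0.2  0.1 -0.8] t 38.32
slide before spin [-0.0063 -0.0002 -0.0389]
spin 0.0 then slide [-0.0063  0.0004 -0.0389] rows 0.9
```

View pics/c11.png

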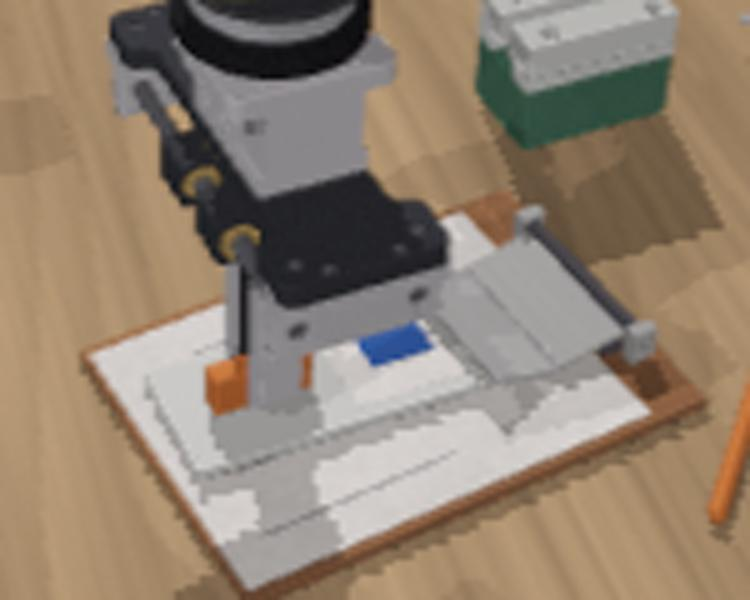

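Emit:
step_arm --plan '[{"grip":1,"slide":[-0.0005,-0.0001,-0.006],"spin":0},{"grip":1,"slide":[-0.0005,-0.0001,-0.006],"spin":-1},{"grip":1,"slide":[-0.0003,-0.0001,-0.006],"spin":0},{"grip":1,"slide":[0,-0.0001,-0.006],"spin":-1},{"grip":1,"slide":[0,-0.0001,-0.006],"spin":0},{"grip":1,"slide":[0,0,0],"spin":0},{"grip":1,"slide":[0,0,0],"spin":0},{"grip":1,"slide":[0,0,0],"spin":0}]'

```text
time_s: 39.03
ee_pos: [0.4339, -0.3438, 0.0164]
eef_rot: [-1.554, 0.013, 1.744]
force: [1.3, 0.7, -1.9]
grip_width: 0.0116
```

```bash
python3 st.py -.007 0 .016 s22
```

```text
q [-0.726  0.537  1.669 -0.026  0.936 -2.454] tcp [-0.028   0.0062] nose [0.0619 0.0012] z 0.0164 yaw 99.92 F [ 1.3  0.7 -1.9]
at [ 0.4339 -0.3438  0.0164] yaw 99.92 rot [-89.03   0.73  99.92] w 0.0116 F [ 1.3  0.7 -1.9] t 39.03
slide before spin [-0.005   0.0001 -0.0213]
spin 0.0 then slide [-0.005   0.0004 -0.0213] rows 0.5
```

View pics/c11.png

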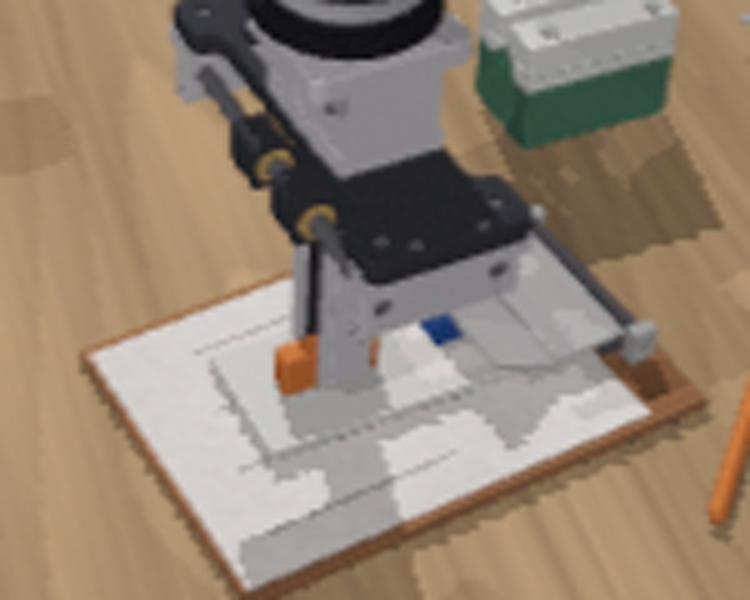

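Emit:
step_arm --plan '[{"grip":1,"slide":[0,0,-0.005],"spin":-1},{"grip":1,"slide":[-0.0005,0,-0.005],"spin":-1},{"grip":1,"slide":[-0.0005,0,-0.005],"spin":0},{"grip":1,"slide":[0,0,-0.003],"spin":0},{"grip":1,"slide":[0,0,0],"spin":0},{"grip":1,"slide":[0,0,0],"spin":0},{"grip":1,"slide":[0,0,0],"spin":0}]'

```text
time_s: 39.67
ee_pos: [0.4518, -0.3414, 0.0162]
eef_rot: [-1.554, 0.013, 1.778]
force: [2.9, 0.9, -1.9]
grip_width: 0.0115
```

```bash
python3 st.py -.005 0 .016 s23
```

```text
q [-0.702  0.561  1.631 -0.026  0.95  -2.465] tcp [-0.0099  0.0044] nose [0.08   0.0025] z 0.0162 yaw 101.9 F [ 2.9  0.9 -1.9]
at [ 0.4518 -0.3414  0.0162] yaw 101.9 rot [-89.03   0.72 101.9 ] w 0.0115 F [ 2.9  0.9 -1.9] t 39.67
slide before spin [-0.0043  0.0002 -0.005 ]
spin 0.0 then slide [-0.0043  0.0002 -0.005 ] rows 0.2
```

Emit:
step_arm --plan '[{"grip":1,"slide":[0,0,-0.0015],"spin":0},{"grip":1,"slide":[0,0,-0.0015],"spin":0},{"grip":1,"slide":[0,0,0],"spin":0},{"grip":1,"slide":[0,0,0],"spin":0}]'

```text
time_s: 40.05
ee_pos: [0.4541, -0.3409, 0.016]
eef_rot: [-1.553, 0.012, 1.778]
force: [-2.7, -1.0, -0.1]
grip_width: 0.012
```

Emit:
step_arm --plan '[{"grip":1,"slide":[0,0,-0.0015],"spin":0},{"grip":1,"slide":[0,0,0],"spin":0},{"grip":1,"slide":[0,0,0],"spin":0}]'

```text
time_s: 40.3
ee_pos: [0.4558, -0.3407, 0.016]
eef_rot: [-1.553, 0.012, 1.778]
force: [-4.0, -1.7, 0.3]
grip_width: 0.0116
```

```bash
python3 st.py -.005 0 .016 s24
python3 - <<'E'
from h import *
e,_=snap('scene','e24')
cv2.imwrite('pics/c12.png',cv2.resize(e[140:220,100:200],(750,600),interpolation=2))
snap('wrist','w24')
E
```

```text
q [-0.696  0.566  1.623 -0.027  0.955 -2.459] tcp [-0.0059  0.0043] nose [0.084  0.0024] z 0.016 yaw 101.9 F [-4.  -1.7  0.3]
at [ 0.4558 -0.3407  0.016 ] yaw 101.9 rot [-88.97   0.7  101.9 ] w 0.0116 F [-4.  -1.7  0.3] t 40.3
slide before spin [-0.0043  0.0001 -0.001 ]
spin 0.0 then slide [-0.0043  0.     -0.001 ] rows 0.1
```

View pics/c11.png

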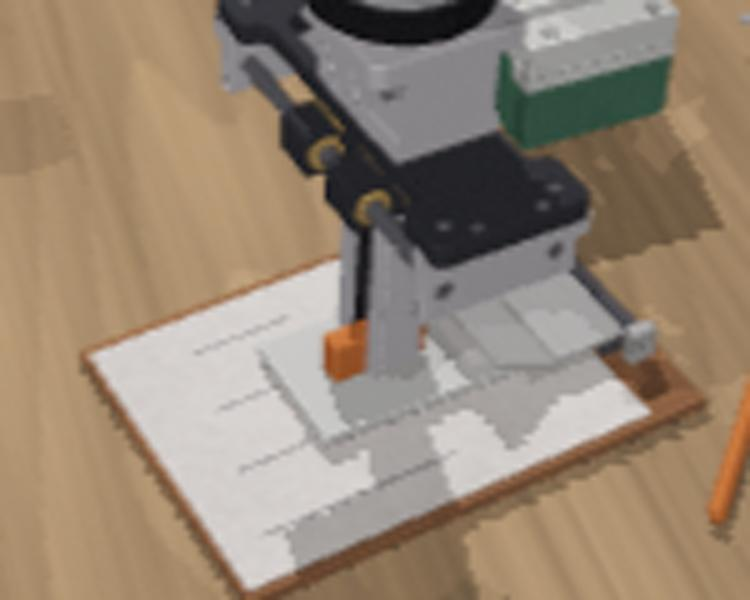

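View pics/c12.png

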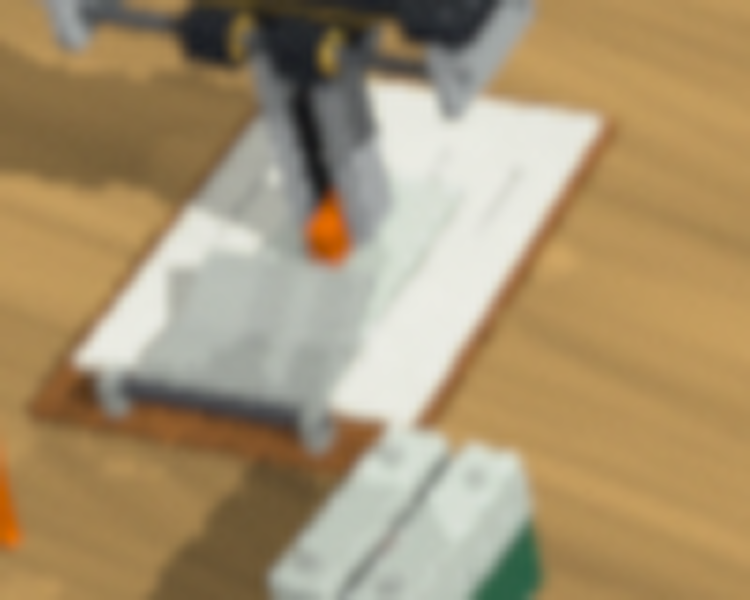

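View pics/w24.png

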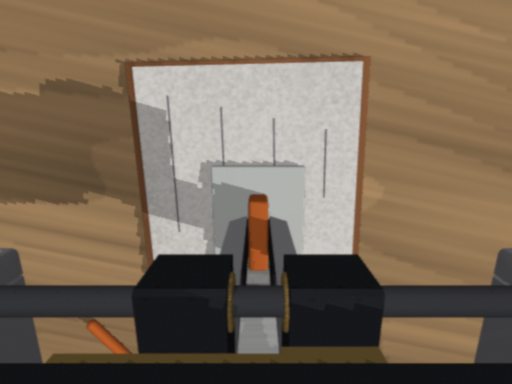

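Emit:
step_arm --plan '[{"grip":1,"slide":[-0.001,0,-0.0015],"spin":0},{"grip":1,"slide":[-0.001,0,0],"spin":0},{"grip":1,"slide":[0,0,0],"spin":0}]'

```text
time_s: 40.7
ee_pos: [0.4566, -0.3421, 0.0157]
eef_rot: [-1.551, 0.011, 1.779]
force: [-10.7, 0.1, 3.8]
grip_width: 0.0114
```

Emit:
step_arm --plan '[{"grip":1,"slide":[0,0,-0.0015],"spin":0},{"grip":1,"slide":[0,0,0],"spin":0},{"grip":1,"slide":[0,0,0],"spin":0}]'

```text
time_s: 40.95
ee_pos: [0.4568, -0.3421, 0.0155]
eef_rot: [-1.548, 0.01, 1.779]
force: [-21.5, -4.8, 4.9]
grip_width: 0.0114
```

Emit:
step_arm --plan '[{"grip":1,"slide":[0,0,0.0015],"spin":0},{"grip":1,"slide":[0,0,0],"spin":0},{"grip":0.3,"slide":[0,0,0],"spin":0},{"grip":0.1,"slide":[0,0,0],"spin":0},{"grip":0.1,"slide":[0,0,0],"spin":0},{"grip":0.1,"slide":[0,0,0],"spin":0},{"grip":0.1,"slide":[0,0,0],"spin":0},{"grip":0.1,"slide":[0,0,0],"spin":0}]'

```text
time_s: 41.62
ee_pos: [0.4578, -0.3422, 0.0161]
eef_rot: [-1.553, 0.012, 1.779]
force: [-0.5, 0.0, -0.7]
grip_width: 0.0419
```

Emit:
step_arm --plan '[{"grip":0.1,"slide":[0,-0.01,0],"spin":0},{"grip":0.1,"slide":[0,-0.03,0],"spin":0},{"grip":0.1,"slide":[0,-0.04,0],"spin":0},{"grip":0.1,"slide":[0,-0.04,0],"spin":0},{"grip":0.1,"slide":[0,-0.04,0],"spin":0},{"grip":0.1,"slide":[0,-0.04,0],"spin":0},{"grip":0.1,"slide":[0.04,0,0],"spin":0},{"grip":0.1,"slide":[0.04,0,0],"spin":0},{"grip":0.1,"slide":[0.04,0,0],"spin":0},{"grip":0.1,"slide":[0,0,0],"spin":0},{"grip":0.1,"slide":[0,0,0],"spin":0},{"grip":0.1,"slide":[0,0,0],"spin":0},{"grip":0.1,"slide":[0,0,0],"spin":0},{"grip":0.1,"slide":[0,0,0],"spin":0}]'

```text
time_s: 42.78
ee_pos: [0.436, -0.2226, 0.2144]
eef_rot: [-1.553, 0.012, 1.777]
force: [-0.4, 0.1, 0.7]
grip_width: 0.0423
```

Run:
```python
from h import *
o=get_obs();print(o['ee_pos'],o['qpos'].round(3))
w,_=snap('wrist','w25');e,_=snap('side','s25');snap('scene','e25')
cv2.imwrite('pics/c11.png',cv2.resize(e[230:350,220:370],(750,600),interpolation=2))
```

```text
[ 0.43600075 -0.22257096  0.21444538] [-0.535  0.161  1.67  -0.022  1.315 -2.307]
```

View pics/w25.png

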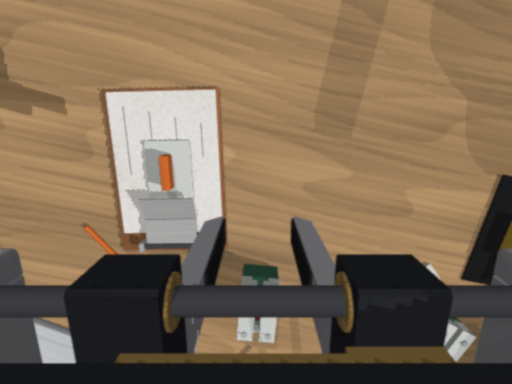

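View pics/c11.png

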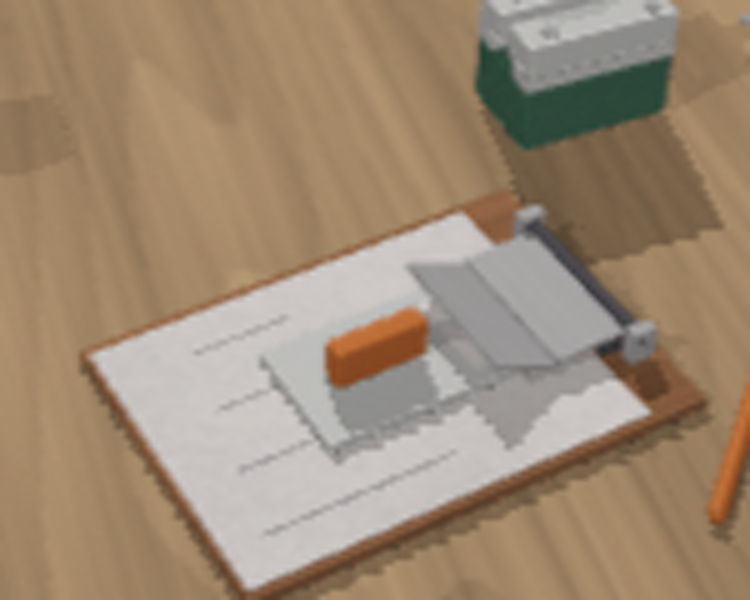

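View pics/e25.png

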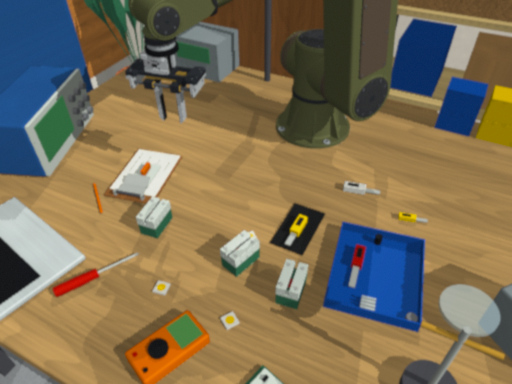

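Run:
```python
from h import *
s,c=ld('w25')
cv2.imwrite('pics/c13.png',cv2.resize(s[80:250,95:235],(659,800)[:2],interpolation=2)[:600])
a=[pl(c,144,140,.011),pl(c,190,139.5,.011)]
b=[pl(c,102.5,91,.006),pl(c,219.5,87,.006)]
print([incb(p).round(4).tolist() for p in a+b])
for q in [(144,140),(190,139.5)]: pass
d=pl(c,146,190,.011)-a[0];d2=pl(c,192,190,.011)-a[1];print([np.degrees(np.arctan2(x[1],x[0])).round(1) for x in (d,d2)])
```

```text
[[-0.0471, -0.0256], [-0.0464, 0.0344], [-0.1092, -0.0737], [-0.1106, 0.0754]]
[np.float64(9.0), np.float64(11.1)]
```

View pics/c13.png

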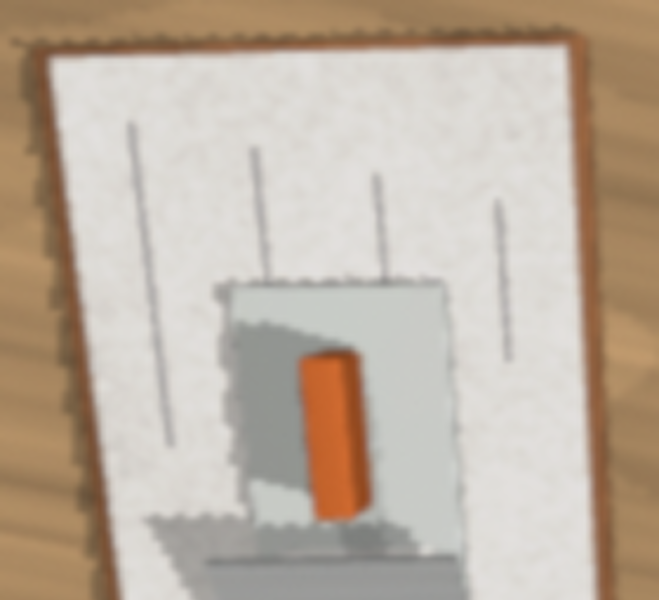

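Run:
```python
from h import *
print(hand_in())
```

```text
the job is handed in; nothing more can be done
None
```

I did the whole job and handed it in at about 43 s on the robot clock; no verdict came back. Three holders were on the bench, so I gauged three stops, then laid the gauge on the rest and slid the card home under the clip.

**Stops:** At each holder I pushed the yellow gauge in until the force rose to 12–14 N. The side view showed the shoulder flush with the front face. From above, I measured one stop at about 40–41 mm and another at about 41.5 mm. An earlier slanting view gave 42–44 mm for that second one, because the groove wall partly hid it. The third holder, next to the bin, I checked only by the contact force and by seeing its stop had moved.

**Gauges:** The yellow gauge lies flat near the middle of the rest, released. The red gauge is still in the bin, and I did not touch the small yellow and white look-alikes.

**Card:** It had been knocked a few centimetres, so I measured it again before gripping. The last view puts its front edge at x ≈ 0.083 m on the clipboard, about 4 mm off the middle and 1–4° from square. The clip is lifted.

**Wrist joint:** While I carried the card, the last joint reached its range limit, reading -2.554 against the stated -2.55. That left the tool tilted by about 1°. I backed it off straight away and turned the card the rest of the way as it slid in. I don't know whether that reading counts as passing the range.

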